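# Put the measuring cups back in their graded stand

## Task

Put the four steel measuring cups away in the wooden stand, each in the well of its own size so that the row runs in order from the largest to the smallest. Every cup must stand upright, fully down in its well, with its handle pointing straight out over one of the stand's two long edges. Do not disturb the glass jar or the jug.

Things in the scene. Friction and masses are not known exactly. Their poses are not given: they have to be found in the camera images.
- cup_large: the largest of four loose open steel measuring cups, 64 mm high, tapering from 64 mm across the rim to 56 mm across the base. Stands upright on the worktop at the start. Origin: centre of the underside; z up; at rim height (its middle 3 mm below the rim) a flat strap handle 12 mm wide and 3 mm thick runs level from the wall 52 mm out along the cup's -x axis
- cup_medium: the second largest of four loose open steel measuring cups, 54 mm high, tapering from 53 mm across the rim to 45 mm across the base. Stands upright on the worktop at the start. Origin: centre of the underside; z up; at rim height (its middle 3 mm below the rim) a flat strap handle 12 mm wide and 3 mm thick runs level from the wall 48 mm out along the cup's -x axis
- cup_small: the second smallest of four loose open steel measuring cups, 44 mm high, tapering from 42 mm across the rim to 34 mm across the base. Stands upright on the worktop at the start. Origin: centre of the underside; z up; at rim height (its middle 3 mm below the rim) a flat strap handle 12 mm wide and 3 mm thick runs level from the wall 44 mm out along the cup's -x axis
- cup_mini: the smallest of four loose open steel measuring cups, 36 mm high, tapering from 32 mm across the rim to 24 mm across the base. Stands upright on the worktop at the start. Origin: centre of the underside; z up; at rim height (its middle 3 mm below the rim) a flat strap handle 12 mm wide and 3 mm thick runs level from the wall 38 mm out along the cup's -x axis
- well_large: the largest of four round wells in a fixed pale wooden block (84 x 311 mm, 24 high); conical, 71 mm across the mouth, 60 mm across its cork floor 15 mm below the block's top. Origin: centre of the cork floor, 9 mm above the worktop; x axis across the block (away from the robot at yaw 0), y along the row towards the larger wells; centres 90.5, 79.5, 69 mm apart from largest to smallest
- well_medium: the second largest of four round wells in a fixed pale wooden block (84 x 311 mm, 24 high); conical, 60 mm across the mouth, 49 mm across its cork floor 15 mm below the block's top. Origin: centre of the cork floor, 9 mm above the worktop; x axis across the block (away from the robot at yaw 0), y along the row towards the larger wells
- well_small: the second smallest of four round wells in a fixed pale wooden block (84 x 311 mm, 24 high); conical, 49 mm across the mouth, 38 mm across its cork floor 15 mm below the block's top. Origin: centre of the cork floor, 9 mm above the worktop; x axis across the block (away from the robot at yaw 0), y along the row towards the larger wells
- well_mini: the smallest of four round wells in a fixed pale wooden block (84 x 311 mm, 24 high); conical, 39 mm across the mouth, 28 mm across its cork floor 15 mm below the block's top. Origin: centre of the cork floor, 9 mm above the worktop; x axis across the block (away from the robot at yaw 0), y along the row towards the larger wells
- jar: bystander: loose glass jar with a black lid, 77 mm across, 141 mm high, behind the stand. Origin: centre of the underside
- jug: bystander: loose white jug with a handle, 82 x 115 mm, 153 mm high, behind the stand. Origin: centre of the underside
Things that resemble listed ones, but are neither listed nor needed, are in the scene too. What is shaped like the cup_mini but green or turquoise is not meant.

How it is judged:
By the outcome, as a careful person would: the job done as asked, in the order asked, and still so for the second after the job is handed in, with the robot touching nothing.
It also fails if it takes over 109 s, if anything falls off the work surface, if the arm or the gripper's body presses on something with over 40 N, if the wrist force passes 120 N, or if a joint passes its speed limit or range.

## Robot

A 6-joint arm with a two-finger parallel gripper is mounted at the origin on a cart in front of the work surface, level with it; the furniture and walls round the work are solid. World frame = base frame: x ahead of the robot, y to its left, z up, the work surface at z = 0. Lengths are in m, angles in rad, forces in N, time in s.
With the tool pointing down it reaches from about 0.375 to 0.9 m from the base axis. Payload 3.1 kg.
Tool frame: the origin (TCP) lies on the centre line of the jaws, within the pads' length; the fingertips stand 17 mm ahead of it and the grasp point (between the pads) lies 2 mm behind it; z points along the fingers, y is the line along which they close (so a half turn about z gives the same grasp; the last joint's range is limited). The gripper opens to 85 mm and grips with 20 to 120 N. Pads are 22 mm wide; open, the fingers measure 114 mm over their backs; the gripper's body (76 mm by 85 mm) begins 54 mm behind the grasp point. The pads swing forward as they close: fully open they stand 13 mm farther back than shut.
Start: joints at [-1.506, 0.527, 1.433, -0, 1.181, -0.178], TCP at [0.15, -0.607, 0.248] pointing down, gripper open.
Joint ranges: [-3.08, 3.08], [-0.75, 2.2], [0.22, 2.44], [-1.43, 4.57], [0, 2.65], [-2.85, 2.85]. Speed limits (rad/s): [2.79, 2.79, 3.14, 3.14, 3.14, 3.14].

## Interface

Orientations are given as [roll, pitch, yaw] about the fixed x, y, z axes, in that order (R = Rz(yaw) Ry(pitch) Rx(roll)).
In Python, from station import readout, optics, arm gives the robot as it stands. The module is installed in compiled form; this text tells all that it offers.
- The arm moves only by the tool jog_arm, never from a script. Its argument "rows" is a list of rows, each an object of numbers: "hand": the opening, from 0 (shut) to 1 (fully open); "dx", "dy", "dz": the shift along the tool's x, y, z normalised to -1 to 1, where 1 is 0.04 m; "wx", "wy", "wz": the turn, a rotation vector about the tool's x, y, z normalised to -1 to 1, where 1 is 5 degrees. A call has 1 to 12 rows; each row shifts and turns the commanded pose from where the row before left it, along the tool's axes as they then stand; what a row does not reach is not made up. A row lasts 1/10 s, in which the tool goes at most 50 mm and 8.59 degrees, less where a joint would pass 70% of its speed; a pose out of reach is approached as far as the arm can. A call with a number of a shift or a turn outside -1 to 1 is refused whole. A call with a gripper value outside its range is refused whole. The fingers move at their own pace and stop on an object; "force" is the grip in N (left out, the last holds). Time passes only in rows, so rows that do not move let the fingers close. It gives the time, the measured TCP pose, the force, the opening and the grip force at its end, in the units of the state.
- readout.get_state(): the state, without advancing time (a new reading comes with each control period).
- optics.capture(name): name is "scene" or "side" or "wrist"; returns a dict with "color" (480x640x3 uint8, blue, green, red), "fov_y" (degrees; the focal length in pixels is half the picture's height over the tangent of half this angle, whatever the lens; pixels are square), "cx", "cy" (the principal point, pixels), "k1" (the pictures are not rectified: a ray, as slopes to the right and down, at radius r is drawn at 1 + k1 r^2 times it, then the intrinsics apply), "world_to_cam" (4x4, takes a point from world to camera coordinates). Camera axes: x right, y up, looking along -z (the intrinsics and any distortion apply to the point x, -y, -z); pixel columns grow to the right and rows downward; lengths in m; the calibration is good to about 2 mm. A picture is of the moment at which its call begins. There is no depth.
- arm.sign_off(): hands the job in; it is judged then, once.
The state is a dict: "clock": time; "joints": joint angles; "joint_vel": joint speeds; "joint_torque": joint torques, N m; "position": TCP position; "ee_rot": TCP orientation; "wrist_force": force on the tool from outside, world axes, zero at the start; "moment": the same for the moment, N m; "width": finger opening in m; "grip_force": force on a finger pad.
Only numpy, scipy, OpenCV 4.12 (cv2) and the standard library are available. Lean on these libraries where they do the work, as an engineer would, in place of code of your own. Each camera call takes 0.05 s, during which the arm holds its last target. There are 200 camera calls.

## Working session

There is one attempt and no reset: what is moved stays moved. The work goes in short steps, Python scripts to look and compute and a tool call to move; the robot and the scene stay as the last step left them, time stands still between calls to the robot, and variables do not carry over. Pictures are saved under pics/ and viewed, at most 14 in all, crops included, and the job is handed in when it is done.

Besides the shell and the picture viewer there is one more tool, called after ">>>" by a JSON object that holds its "op" and its "data", one argument or row to a line. jog_arm: Moves the arm, as the interface text tells. Its arguments: {"type":"object","properties":{"rows":{"type":"array"},"force":{"type":"number"}},"required":["rows"]}

```bash
mkdir -p pics; cat > h.py <<'E'
import numpy as np, cv2
from station import readout, optics, arm
def K(c):
    f=240/np.tan(np.radians(c["fov_y"])/2); return np.array([[f,0,c["cx"]],[0,f,c["cy"]],[0,0,1.]]),np.array([c["k1"],0,0,0,0.])
def rays(c,px):
    k,d=K(c); u=cv2.undistortPoints(np.array(px,float).reshape(-1,1,2),k,d).reshape(-1,2)
    M=np.array(c["world_to_cam"]); R=M[:3,:3]; o=-R.T@M[:3,3]
    return o,np.c_[u[:,0],-u[:,1],-np.ones(len(u))]@R
def onz(c,px,z):
    o,d=rays(c,px); return o+d*((z-o[2])/d[:,2])[:,None]
def proj(c,P):
    k,d=K(c); M=np.array(c["world_to_cam"]); F=np.diag([1,-1,-1.])
    r=cv2.Rodrigues(F@M[:3,:3])[0]; return cv2.projectPoints(np.array(P,float).reshape(-1,1,3),r,F@M[:3,3],k,d)[0].reshape(-1,2)
E
python3 - <<'E'
from h import *
for n in ["scene","side","wrist"]:
    c=optics.capture(n); cv2.imwrite(f"pics/{n}0.png",c["color"]); o,d=rays(c,[[320,240]]); print(n,c["fov_y"],c["cx"],c["cy"],c["k1"],o,d)
print(readout.get_state())
E
```

```text
scene 55.86566037505392 315.69281028132826 243.8624072969698 -0.04043075628814985 [ 0.20744535 -0.66479697  0.48332131] [[ 0.43371262  0.75503141 -0.49191898]]
side 50.68167518819291 312.8611771997376 235.23228883516887 0.036384722574674455 [0.01889094 0.82246094 0.45789223] [[ 0.49308562 -0.77944395 -0.38680826]]
wrist 63.02404196453851 323.6186361214463 243.47686642566373 -0.06783538367543697 [ 0.22188356 -0.58841027  0.37386747] [[-0.27712841 -0.05713484 -0.95921833]]
{'clock': 0.15, 'joints': array([-1.50651352e+00,  5.28264603e-01,  1.43361415e+00, -1.97503258e-05,
        1.18142524e+00, -1.78495977e-01]), 'joint_vel': array([ 1.70761026e-03, -1.12258936e-03, -5.50185657e-03,  2.86915344e-06,
       -4.84298241e-04, -6.45016709e-04]), 'joint_torque': array([ 8.19445195e-04, -4.42743123e+01, -1.78275400e+01, -1.73760577e-04,
        5.64838076e-03, -1.25541152e-05]), 'position': array([ 0.15024188, -0.60612643,  0.24754908]), 'ee_rot': array([-3.13990526e+00, -2.85878762e-04,  2.42786051e-01]), 'wrist_force': array([-0.36051148, -0.06479785,  0.35430147]), 'moment': array([-0.0141387 ,  0.05182085,  0.00639036]), 'grip_force': 0.0, 'width': 0.08508164969436116}
```

View pics/scene0.png

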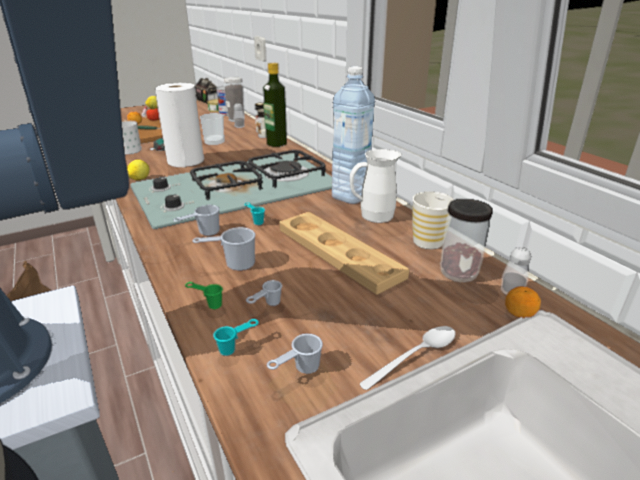

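View pics/side0.png

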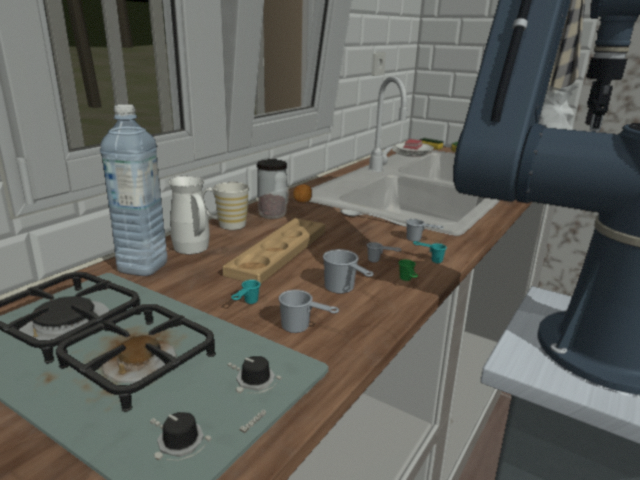

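The scene view shows four steel cups at about (207,220), (238,248), (271,293) and (307,353). The turquoise and green ones are decoys. The stand runs from (285,220) to (405,280), and the jug and jar are behind it. I'll zoom in next.

```bash
python3 - <<'E'
from h import *
a=cv2.imread("pics/scene0.png")[195:385,170:420]; cv2.imwrite("pics/sceneA.png",cv2.resize(a,None,fx=3.15,fy=3.15,interpolation=cv2.INTER_CUBIC))
a=cv2.imread("pics/side0.png")[205:345,210:460]; cv2.imwrite("pics/sideA.png",cv2.resize(a,None,fx=3.2,fy=3.2,interpolation=cv2.INTER_CUBIC))
E
```

```text
(no output)
```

View pics/sceneA.png

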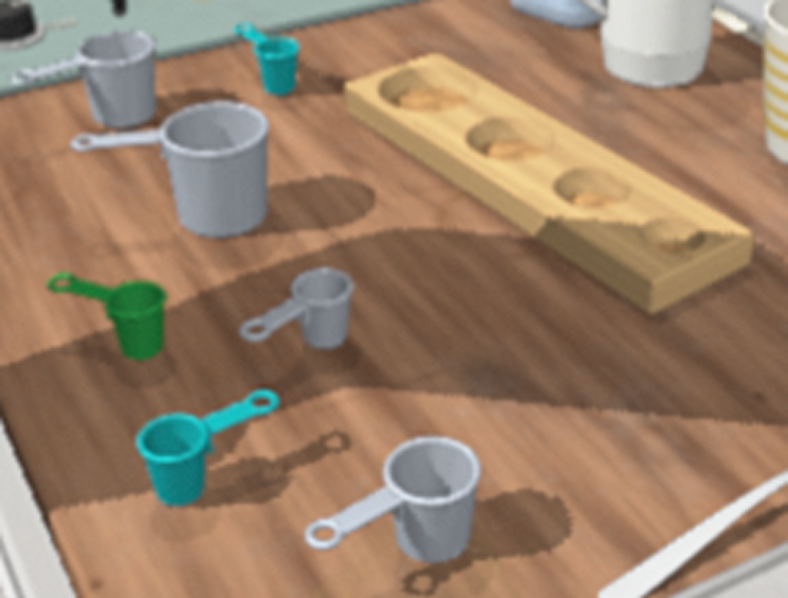

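View pics/sideA.png

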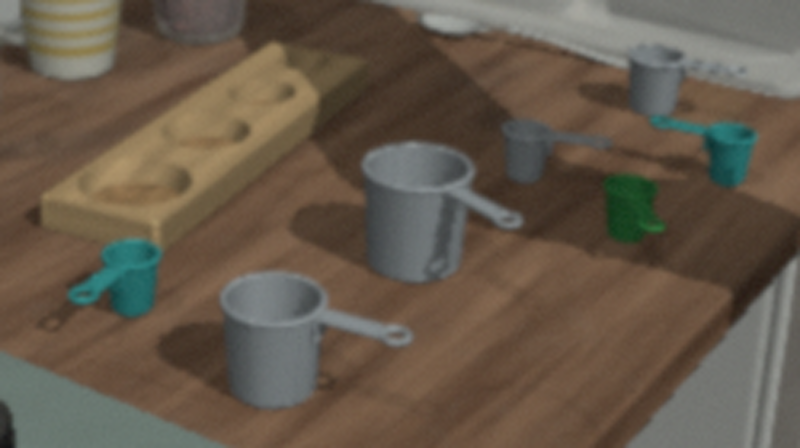

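```bash
python3 - <<'E'
from h import *
c=optics.capture("scene"); s=optics.capture("side")
A=lambda p:np.array(p)/3.15+[170,195]
B=lambda p:np.array(p)/3.2+[210,205]
for n,z,p,t,q,u in [("L",.064,(215,131),(75,142),(417,167),(520,218)),("M",.054,(118,50),(15,78),(273,300),(408,335)),("S",.044,(431,470),(310,535),(657,62),(742,70)),("m",.036,(322,288),(243,330),(526,136),(606,144))]:
    a=onz(c,A([p,t]),z)[:,:2];b=onz(s,B([q,u]),z)[:,:2]
    for k in(a,b): d=k[1]-k[0];print(n,k.round(3).tolist(),np.hypot(*d).round(3),np.degrees(np.arctan2(d[1],d[0])).round(1))
print(onz(c,A([(423,90),(512,138),(592,187),(675,234)]),.024).round(3)[:,:2].tolist())
print(onz(s,B([(135,185),(207,131),(263,92)]),.024).round(3)[:,:2].tolist())
print(onz(c,A([(347,88),(435,55),(750,237),(655,285)]),.024).round(3)[:,:2].tolist())
print(onz(s,B([(45,203),(157,225),(317,88),(275,43)]),.024).round(3)[:,:2].tolist())
E
```

```text
L [[0.448, 0.068], [0.37, 0.097]] 0.083 159.6
L [[0.446, 0.075], [0.366, 0.099]] 0.083 163.6
M [[0.437, 0.229], [0.363, 0.221]] 0.074 -174.4
M [[0.432, 0.237], [0.36, 0.226]] 0.074 -171.5
S [[0.43, -0.24], [0.367, -0.25]] 0.064 -171.1
S [[0.422, -0.223], [0.366, -0.245]] 0.06 -158.1
m [[0.451, -0.077], [0.4, -0.091]] 0.053 -164.8
m [[0.444, -0.063], [0.396, -0.082]] 0.052 -157.4
[[0.619, 0.121], [0.637, 0.032], [0.648, -0.046], [0.661, -0.114]]
[[0.616, 0.127], [0.632, 0.034], [0.643, -0.044]]
[[0.574, 0.15], [0.653, 0.166], [0.697, -0.139], [0.62, -0.151]]
[[0.643, 0.179], [0.57, 0.162], [0.616, -0.074], [0.694, -0.131]]
```

>>> {"op": "jog_arm", "data": {
  "rows": [
    {"hand": 1, "dx": 0.4, "dy": -0.45, "dz": -0.18},
    {"hand": 1, "dx": 0.76, "dy": -0.83, "dz": -0.18},
    {"hand": 1, "dx": 0.76, "dy": -0.83, "dz": -0.18},
    {"hand": 1, "dx": 0.76, "dy": -0.83, "dz": -0.18},
    {"hand": 1, "dx": 0.76, "dy": -0.83, "dz": -0.18},
    {"hand": 1, "dx": 0.76, "dy": -0.83, "dz": -0.18},
    {"hand": 1, "dx": 0.76, "dy": -0.83, "dz": -0.18},
    {"hand": 1, "dx": 0.76, "dy": -0.83, "dz": -0.18},
    {"hand": 1, "dx": 0.76, "dy": -0.83, "dz": -0.18},
    {"hand": 1, "dx": 0.76, "dy": -0.83, "dz": -0.18},
    {"hand": 1, "dx": 0.76, "dy": -0.83, "dz": -0.18},
    {"hand": 1, "dx": 0.76, "dy": -0.83, "dz": -0.18}
  ]
}}

```text
$.rows[0]: bad value
```

>>> {"op": "jog_arm", "data": {
  "rows": [
    {"hand": 1, "dx": 0.76, "dy": -0.83, "dz": -0.18, "wz": 0.3},
    {"hand": 1, "dx": 0.76, "dy": -0.83, "dz": -0.18, "wz": 0.3},
    {"hand": 1, "dx": 0.76, "dy": -0.83, "dz": -0.18, "wz": 0.2},
    {"hand": 1, "dx": 0.4, "dy": -0.4, "dz": -0.1},
    {"hand": 1},
    {"hand": 1}
  ]
}}

```text
$.rows[0]: bad value
```

```bash
python3 - <<'E'
from h import *
import pickle
c=optics.capture("wrist"); cv2.imwrite("pics/w1.png",c["color"]); pickle.dump(c,open("w1.pkl","wb")); s=readout.get_state(); print(s["position"],s["ee_rot"],s["wrist_force"],s["clock"])
E
```

```text
[ 0.15026984 -0.60643186  0.24794429] [-3.14079971e+00 -1.48262894e-04  2.42798443e-01] [-0.61135859 -0.42314483  0.30656656] 0.3
```

View pics/w1.png

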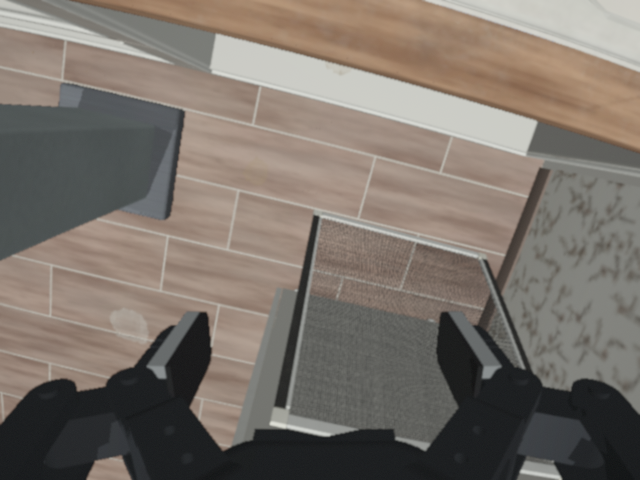

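The moves were refused, so each row may need every field. This wrist picture shows only the floor, with the fingers at (190,350) and (460,350). Image-up is tool +x.

>>> {"op": "jog_arm", "data": {
  "rows": [
    {"hand": 1.0, "dx": 0.4, "dy": -0.45, "dz": -0.18, "wx": 0.0, "wy": 0.0, "wz": 0.0},
    {"hand": 1.0, "dx": 0.76, "dy": -0.83, "dz": -0.18, "wx": 0.0, "wy": 0.0, "wz": 0.0}
  ]
}}

```text
clock: 0.5
position: [0.182, -0.5477, 0.2625]
ee_rot: [3.139, 0.001, 0.24]
wrist_force: [0.6, 0.1, 0.2]
width: 0.0855
grip_force: 0.0
```

>>> {"op": "jog_arm", "data": {
  "rows": [
    {"hand": 1.0, "dx": 0.9, "dy": -0.75, "dz": -0.2, "wx": 0.0, "wy": 0.0, "wz": 0.0},
    {"hand": 1.0, "dx": 0.9, "dy": -0.75, "dz": -0.2, "wx": 0.0, "wy": 0.0, "wz": 0.0},
    {"hand": 1.0, "dx": 0.9, "dy": -0.75, "dz": -0.2, "wx": 0.0, "wy": 0.0, "wz": 0.0},
    {"hand": 1.0, "dx": 0.9, "dy": -0.75, "dz": -0.2, "wx": 0.0, "wy": 0.0, "wz": 0.0},
    {"hand": 1.0, "dx": 0.8, "dy": -0.85, "dz": -0.2, "wx": 0.0, "wy": 0.0, "wz": 0.0},
    {"hand": 1.0, "dx": 0.8, "dy": -0.85, "dz": -0.2, "wx": 0.0, "wy": 0.0, "wz": 0.0},
    {"hand": 1.0, "dx": 0.7, "dy": -0.95, "dz": -0.2, "wx": 0.0, "wy": 0.0, "wz": 0.0},
    {"hand": 1.0, "dx": 0.7, "dy": -0.95, "dz": -0.2, "wx": 0.0, "wy": 0.0, "wz": 0.0},
    {"hand": 1.0, "dx": 0.6, "dy": -1.0, "dz": -0.2, "wx": 0.0, "wy": 0.0, "wz": 0.0},
    {"hand": 1.0, "dx": 0.6, "dy": -1.0, "dz": -0.2, "wx": 0.0, "wy": 0.0, "wz": 0.0},
    {"hand": 1.0, "dx": 0.6, "dy": -1.0, "dz": -0.2, "wx": 0.0, "wy": 0.0, "wz": 0.0},
    {"hand": 1.0, "dx": 0.6, "dy": -1.0, "dz": -0.2, "wx": 0.0, "wy": 0.0, "wz": 0.0}
  ]
}}

```text
clock: 1.7
position: [0.4307, -0.0458, 0.3593]
ee_rot: [3.141, -0.001, 0.243]
wrist_force: [0.4, -0.8, 0.7]
width: 0.0854
grip_force: 0.0
```

>>> {"op": "jog_arm", "data": {
  "rows": [
    {"hand": 1.0, "dx": 0.0, "dy": -0.9, "dz": -0.2, "wx": 0.0, "wy": 0.0, "wz": 0.4},
    {"hand": 1.0, "dx": 0.0, "dy": -0.3, "dz": 0.0, "wx": 0.0, "wy": 0.0, "wz": 0.4},
    {"hand": 1.0, "dx": 0.0, "dy": 0.0, "dz": 0.0, "wx": 0.0, "wy": 0.0, "wz": 0.0},
    {"hand": 1.0, "dx": 0.0, "dy": 0.0, "dz": 0.0, "wx": 0.0, "wy": 0.0, "wz": 0.0}
  ]
}}

```text
clock: 2.1
position: [0.4195, -0.0012, 0.3668]
ee_rot: [3.141, -0.0, 0.174]
wrist_force: [-0.8, -0.3, -0.5]
width: 0.0856
grip_force: 0.0
```

```bash
python3 - <<'E'
from h import *
import pickle
c=optics.capture("wrist"); cv2.imwrite("pics/w2.png",c["color"]); pickle.dump(c,open("w2.pkl","wb")); s=readout.get_state(); print(s["position"],s["ee_rot"],s["wrist_force"],s["clock"])
E
```

```text
[ 0.41958242 -0.00164127  0.36667525] [ 3.14103682e+00 -9.33001241e-05  1.73103743e-01] [-0.10923136 -0.19388406 -0.35869306] 2.15
```

View pics/w2.png

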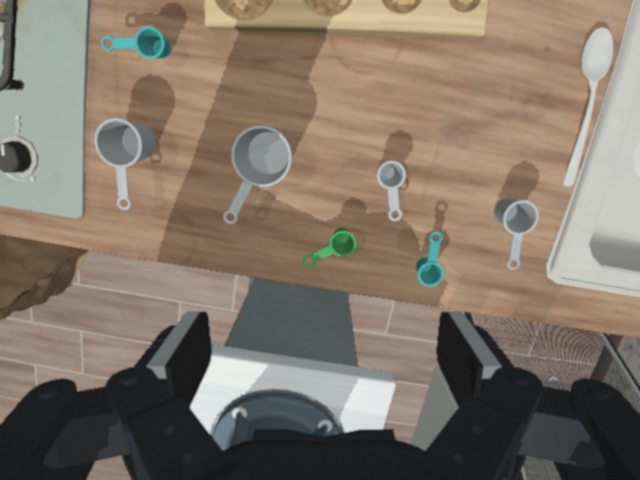

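The wrist view shows the medium cup at (120,142), large at (262,156), mini at (391,175) and small at (519,217). The stand is partly cut off at the top, so I'll shift forward to see all of it.

>>> {"op": "jog_arm", "data": {
  "rows": [
    {"hand": 1.0, "dx": 1.0, "dy": 0.0, "dz": 0.0, "wx": 0.0, "wy": 0.0, "wz": 0.0},
    {"hand": 1.0, "dx": 1.0, "dy": 0.0, "dz": 0.0, "wx": 0.0, "wy": 0.0, "wz": 0.0},
    {"hand": 1.0, "dx": 0.5, "dy": 0.0, "dz": 0.0, "wx": 0.0, "wy": 0.0, "wz": 0.0},
    {"hand": 1.0, "dx": 0.0, "dy": 0.0, "dz": 0.0, "wx": 0.0, "wy": 0.0, "wz": 0.0},
    {"hand": 1.0, "dx": 0.0, "dy": 0.0, "dz": 0.0, "wx": 0.0, "wy": 0.0, "wz": 0.0}
  ]
}}

```text
clock: 2.65
position: [0.5175, 0.0151, 0.3659]
ee_rot: [-3.141, 0.002, 0.172]
wrist_force: [0.1, 0.7, 0.1]
width: 0.0856
grip_force: 0.0
```

```bash
cat > cups.py <<'E'
from h import *
from scipy.optimize import least_squares
def cups(c,seeds):
    """seeds: (name, pixel inside, rim height, rim radius). Circle of known radius to outer rim contour on the rim plane, and handle direction"""
    hsv=cv2.cvtColor(c["color"],cv2.COLOR_BGR2HSV)
    m=((hsv[...,1]<70)&(hsv[...,2]>60)).astype(np.uint8)
    m=cv2.morphologyEx(m,cv2.MORPH_CLOSE,np.ones((3,3)))
    o,_=rays(c,[[0,0]]); out={}
    cs,_=cv2.findContours(m,cv2.RETR_EXTERNAL,cv2.CHAIN_APPROX_NONE)
    for n,p,z,R in seeds:
        k=[q for q in cs if cv2.pointPolygonTest(q,p,False)>=0 and len(q)<500]
        if not k: print(n,"no blob"); continue
        P=onz(c,k[0].reshape(-1,2),z)[:,:2]; c0=onz(c,[p],z)[0,:2]
        t=P[np.argmax(np.hypot(*(P-c0).T))]
        for _ in range(3):
            far=(c0-o[:2])/np.linalg.norm(c0-o[:2]); h=(t-c0)/np.linalg.norm(t-c0); u=(P-c0)/np.linalg.norm(P-c0,axis=1)[:,None]
            s=(u@far>-.2)&(u@h<.8)
            f=least_squares(lambda q:np.hypot(*(P[s]-q).T)-R,c0,loss="soft_l1",f_scale=.001); c0=f.x
        H=P[np.hypot(*(P-c0).T)>R+.012]; H=H[((H-c0)@h>0)]; d=H.mean(0)-c0
        out[n]=(c0,np.degrees(np.arctan2(*d[::-1])))
        print(n,c0.round(4),"handle",out[n][1].round(1),"tip",np.linalg.norm(t-c0).round(3),"rms",np.sqrt(np.mean((np.hypot(*(P[s]-c0).T)-R)**2)).round(4),s.sum())
    return out
E
python3 - <<'E'
from cups import *
import pickle
c=pickle.load(open("w2.pkl","rb"))
cups(c,[("L",(262,156),.064,.032),("M",(120,142),.054,.0265),("S",(519,217),.044,.021),("m",(391,175),.036,.016)])
c=optics.capture("wrist"); cv2.imwrite("pics/w3.png",c["color"]); pickle.dump(c,open("w3.pkl","wb")); s=readout.get_state(); print(s["position"],s["ee_rot"],s["clock"])
E
```

```text
L [0.4475 0.0738] handle 161.2 tip 0.085 rms 0.0009 62
M [0.4362 0.2363] handle -163.3 tip 0.077 rms 0.0005 54
S [ 0.4308 -0.2408] handle -174.6 tip 0.067 rms 0.0004 34
m [ 0.4508 -0.0771] handle -164.3 tip 0.056 rms 0.0009 27
[0.51697222 0.01531731 0.36611804] [-3.14110990e+00  2.14035281e-03  1.71702324e-01] 2.7
```

View pics/w3.png

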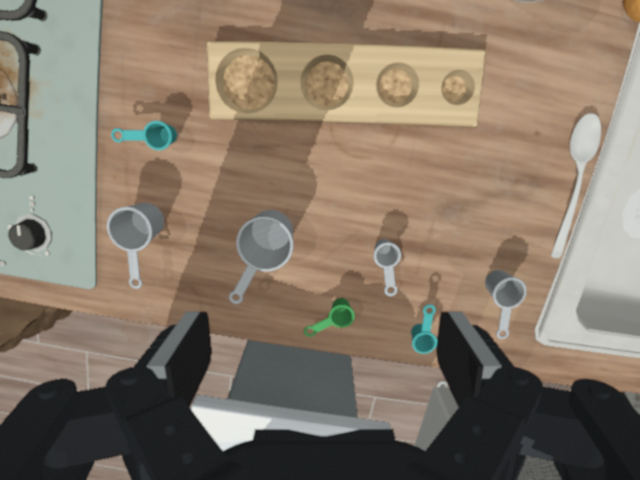

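```bash
python3 - <<'E'
from cups import *
import pickle
c=pickle.load(open("w3.pkl","rb")); c2=pickle.load(open("w2.pkl","rb"))
cups(c,[("L",(265,240),.064,.032),("M",(131,228),.054,.0265),("S",(509,291),.044,.021),("m",(387,255),.036,.016)])
for n,z,a,b in [("L",.064,(237,297),(235,218)),("M",.054,(137,287),(124,206)),("S",.044,(503,335),(514,266)),("m",.036,(391,292),(395,216))]:
    print(n,"tips",onz(c,[a],z-.003)[0].round(3),onz(c2,[b],z-.003)[0].round(3))
W=onz(c,[(246.5,81),(327,82.5),(397.5,85),(458.5,87)],.024)[:,:2]; print(W.round(4))
s=np.array([0,90.5,170,239])/1e3
# fit row: p = p0 - s*y
d=W[0]-W[3]; yaw=np.arctan2(-d[0],d[1])
ss=s-s.mean(); v=-(ss[:,None]*(W-W.mean(0))).sum(0)/(ss@ss); yaw=np.arctan2(-v[0],v[1]); print("yaw",np.degrees(yaw),"scale",np.hypot(*v))
Y=np.array([-np.sin(yaw),np.cos(yaw)]); print("wells",(W.mean(0)-ss[:,None]*Y).round(4).tolist())
print("jug/jar base",onz(optics.capture("scene"),[(378,216),(462,277)],0).round(3))
b=cv2.resize(c["color"][30:140,195:500],None,fx=2.6,fy=2.6,interpolation=cv2.INTER_CUBIC); cv2.imwrite("pics/st.png",b)
E
```

```text
L [0.4461 0.0731] handle 160.2 tip 0.083 rms 0.0009 55
M [0.4354 0.2361] handle -169.7 tip 0.077 rms 0.0006 44
S [ 0.4301 -0.2404] handle -172.9 tip 0.066 rms 0.0009 29
m [ 0.449  -0.0767] handle -163.0 tip 0.054 rms 0.0009 25
L tips [0.375 0.097 0.061] [0.375 0.093 0.061]
M tips [0.361 0.224 0.051] [0.364 0.226 0.051]
S tips [ 0.37  -0.252  0.041] [ 0.369 -0.252  0.041]
m tips [ 0.402 -0.092  0.033] [ 0.403 -0.092  0.033]
[[ 0.6221  0.1217]
 [ 0.6355  0.0321]
 [ 0.6469 -0.0465]
 [ 0.6578 -0.1154]]
yaw 8.52034805469579 scale 1.0023822158196518
wells [[0.6221, 0.1215], [0.6355, 0.032], [0.6473, -0.0466], [0.6575, -0.1149]]
jug/jar base [[ 0.812  0.109  0.   ]
 [ 0.797 -0.181  0.   ]]
```

View pics/st.png

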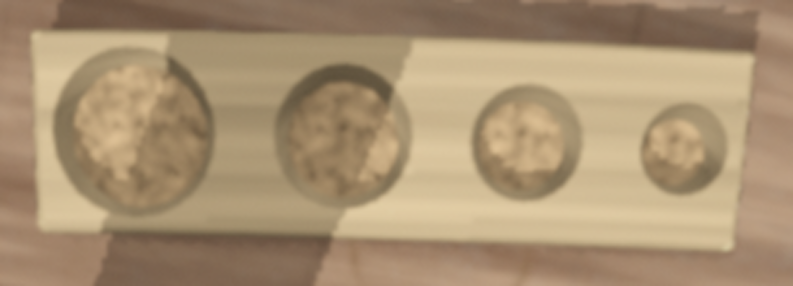

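```bash
cat > plan.py <<'E'
from h import *
import sys
def plan(x,y,z,yaw):
    s=readout.get_state(); p=s["position"]; a=np.radians(yaw); w=s["ee_rot"][2]
    d=np.array([x,y,z])-p
    print("t",round(s["clock"],2),"p",p.round(4),"yaw",np.degrees(w).round(2),"| wz",round(-((yaw-np.degrees(w)+180)%360-180)/5,2),"then dx %.2f dy %.2f dz %.2f"%tuple(np.array([d[0]*np.cos(a)+d[1]*np.sin(a),d[0]*np.sin(a)-d[1]*np.cos(a),-d[2]])/.04))
if __name__=="__main__": plan(*map(float,sys.argv[1:]))
E
python3 plan.py .4468 .0735 .12 -18.5; python3 plan.py .4468 .0735 .054 -18.5
```

```text
t 2.75 p [0.5168 0.0155 0.3664] yaw 9.84 | wz 5.67 then dx -2.12 dy -0.82 dz 6.16
t 2.75 p [0.5168 0.0155 0.3664] yaw 9.84 | wz 5.67 then dx -2.12 dy -0.82 dz 7.81
```

>>> {"op": "jog_arm", "data": {
  "rows": [
    {"hand": 1.0, "dx": 0.0, "dy": 0.0, "dz": 0.0, "wx": 0.0, "wy": 0.0, "wz": 0.95},
    {"hand": 1.0, "dx": 0.0, "dy": 0.0, "dz": 0.0, "wx": 0.0, "wy": 0.0, "wz": 0.95},
    {"hand": 1.0, "dx": 0.0, "dy": 0.0, "dz": 0.0, "wx": 0.0, "wy": 0.0, "wz": 0.95},
    {"hand": 1.0, "dx": 0.0, "dy": 0.0, "dz": 0.0, "wx": 0.0, "wy": 0.0, "wz": 0.95},
    {"hand": 1.0, "dx": 0.0, "dy": 0.0, "dz": 0.0, "wx": 0.0, "wy": 0.0, "wz": 0.95},
    {"hand": 1.0, "dx": 0.0, "dy": 0.0, "dz": 0.0, "wx": 0.0, "wy": 0.0, "wz": 0.92},
    {"hand": 1.0, "dx": -0.7, "dy": -0.27, "dz": 0.6, "wx": 0.0, "wy": 0.0, "wz": 0.0},
    {"hand": 1.0, "dx": -0.7, "dy": -0.27, "dz": 0.8, "wx": 0.0, "wy": 0.0, "wz": 0.0},
    {"hand": 1.0, "dx": -0.7, "dy": -0.28, "dz": 0.8, "wx": 0.0, "wy": 0.0, "wz": 0.0},
    {"hand": 1.0, "dx": 0.0, "dy": 0.0, "dz": 1.0, "wx": 0.0, "wy": 0.0, "wz": 0.0},
    {"hand": 1.0, "dx": 0.0, "dy": 0.0, "dz": 1.0, "wx": 0.0, "wy": 0.0, "wz": 0.0},
    {"hand": 1.0, "dx": 0.0, "dy": 0.0, "dz": 0.8, "wx": 0.0, "wy": 0.0, "wz": 0.0}
  ]
}}

```text
clock: 3.95
position: [0.447, 0.0738, 0.1659]
ee_rot: [3.141, 0.0, -0.322]
wrist_force: [1.0, -0.2, 0.9]
width: 0.0854
grip_force: 0.0
```

>>> {"op": "jog_arm", "data": {
  "rows": [
    {"hand": 1.0, "dx": 0.0, "dy": 0.0, "dz": 0.6, "wx": 0.0, "wy": 0.0, "wz": 0.0},
    {"hand": 1.0, "dx": 0.0, "dy": 0.0, "dz": 0.4, "wx": 0.0, "wy": 0.0, "wz": 0.0},
    {"hand": 1.0, "dx": 0.0, "dy": 0.0, "dz": 0.0, "wx": 0.0, "wy": 0.0, "wz": 0.0}
  ]
}}

```text
clock: 4.25
position: [0.4466, 0.0736, 0.1255]
ee_rot: [3.14, 0.005, -0.322]
wrist_force: [0.2, 0.7, 0.3]
width: 0.0851
grip_force: 0.0
```

```bash
python3 plan.py .4468 .0735 .054 -18.5; python3 - <<'E'
from h import *
c=optics.capture("wrist"); cv2.imwrite("pics/w4.png",c["color"])
E
```

```text
t 4.25 p [0.4466 0.0736 0.1255] yaw -18.48 | wz 0.0 then dx 0.01 dy -0.00 dz 1.79
```

View pics/w4.png

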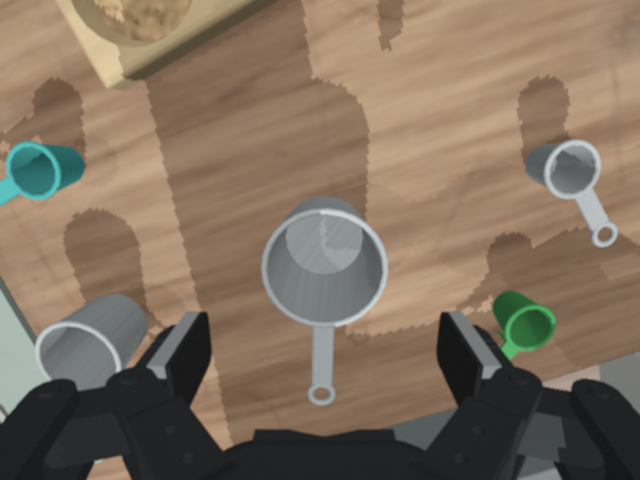

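The large cup is centred between the fingers at (325,265). Its handle runs straight down to (321,393), so the yaw matches. Descending and gripping.

>>> {"op": "jog_arm", "data": {
  "rows": [
    {"hand": 1.0, "dx": 0.0, "dy": 0.0, "dz": 0.6, "wx": 0.0, "wy": 0.0, "wz": 0.0},
    {"hand": 1.0, "dx": 0.0, "dy": 0.0, "dz": 0.7, "wx": 0.0, "wy": 0.0, "wz": 0.0},
    {"hand": 1.0, "dx": 0.0, "dy": 0.0, "dz": 0.45, "wx": 0.0, "wy": 0.0, "wz": 0.0},
    {"hand": 1.0, "dx": 0.0, "dy": 0.0, "dz": 0.0, "wx": 0.0, "wy": 0.0, "wz": 0.0},
    {"hand": 0.0, "dx": 0.0, "dy": 0.0, "dz": 0.0, "wx": 0.0, "wy": 0.0, "wz": 0.0},
    {"hand": 0.0, "dx": 0.0, "dy": 0.0, "dz": 0.0, "wx": 0.0, "wy": 0.0, "wz": 0.0},
    {"hand": 0.0, "dx": 0.0, "dy": 0.0, "dz": 0.0, "wx": 0.0, "wy": 0.0, "wz": 0.0},
    {"hand": 0.0, "dx": 0.0, "dy": 0.0, "dz": 0.0, "wx": 0.0, "wy": 0.0, "wz": 0.0},
    {"hand": 0.0, "dx": 0.0, "dy": 0.0, "dz": 0.0, "wx": 0.0, "wy": 0.0, "wz": 0.0}
  ],
  "force": 30
}}

```text
clock: 5.2
position: [0.4495, 0.0736, 0.0586]
ee_rot: [-3.141, -0.003, -0.321]
wrist_force: [-0.3, -1.7, 7.8]
width: 0.0629
grip_force: 31.9
```

>>> {"op": "jog_arm", "data": {
  "rows": [
    {"hand": 0.0, "dx": 0.0, "dy": 0.0, "dz": -0.3, "wx": 0.0, "wy": 0.0, "wz": 0.0},
    {"hand": 0.0, "dx": 0.0, "dy": 0.0, "dz": -0.6, "wx": 0.0, "wy": 0.0, "wz": 0.0},
    {"hand": 0.0, "dx": 0.0, "dy": 0.0, "dz": -0.8, "wx": 0.0, "wy": 0.0, "wz": 0.0},
    {"hand": 0.0, "dx": 0.0, "dy": 0.0, "dz": -0.5, "wx": 0.0, "wy": 0.0, "wz": -0.8},
    {"hand": 0.0, "dx": 0.0, "dy": 0.0, "dz": 0.0, "wx": 0.0, "wy": 0.0, "wz": -0.9},
    {"hand": 0.0, "dx": 0.0, "dy": 0.0, "dz": 0.0, "wx": 0.0, "wy": 0.0, "wz": -0.9},
    {"hand": 0.0, "dx": 0.0, "dy": 0.0, "dz": 0.0, "wx": 0.0, "wy": 0.0, "wz": -0.9},
    {"hand": 0.0, "dx": 0.0, "dy": 0.0, "dz": 0.0, "wx": 0.0, "wy": 0.0, "wz": -0.9},
    {"hand": 0.0, "dx": 0.0, "dy": 0.0, "dz": 0.0, "wx": 0.0, "wy": 0.0, "wz": -0.9},
    {"hand": 0.0, "dx": 0.0, "dy": 0.0, "dz": 0.0, "wx": 0.0, "wy": 0.0, "wz": -0.1},
    {"hand": 0.0, "dx": 0.0, "dy": 0.0, "dz": 0.0, "wx": 0.0, "wy": 0.0, "wz": 0.0}
  ]
}}

```text
clock: 6.3
position: [0.4486, 0.074, 0.1453]
ee_rot: [3.141, -0.001, 0.148]
wrist_force: [-0.1, 0.4, -1.4]
width: 0.0627
grip_force: 33.8
```

```bash
python3 plan.py .6221 .1215 .12 8.5;python3 plan.py .6221 .1215 .063 8.5; python3 - <<'E'
from h import *
c=optics.capture("wrist"); cv2.imwrite("pics/w5.png",c["color"])
E
```

```text
t 6.3 p [0.4486 0.074  0.1453] yaw 8.49 | wz -0.0 then dx 4.47 dy -0.53 dz 0.63
t 6.3 p [0.4486 0.074  0.1453] yaw 8.49 | wz -0.0 then dx 4.47 dy -0.53 dz 2.06
```

View pics/w5.png

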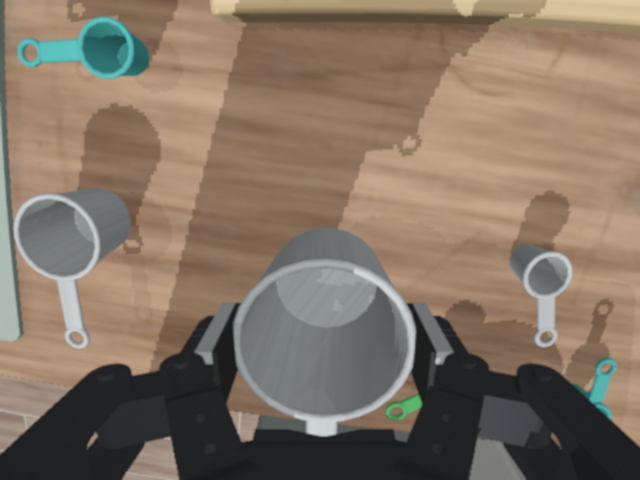

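Held securely, with the rim between the pads and the handle straight back at (321,428). Moving over the large well.

>>> {"op": "jog_arm", "data": {
  "rows": [
    {"hand": 0.0, "dx": 0.5, "dy": -0.06, "dz": 0.0, "wx": 0.0, "wy": 0.0, "wz": 0.0},
    {"hand": 0.0, "dx": 0.9, "dy": -0.11, "dz": 0.0, "wx": 0.0, "wy": 0.0, "wz": 0.0},
    {"hand": 0.0, "dx": 0.9, "dy": -0.11, "dz": 0.0, "wx": 0.0, "wy": 0.0, "wz": 0.0},
    {"hand": 0.0, "dx": 0.9, "dy": -0.11, "dz": 0.0, "wx": 0.0, "wy": 0.0, "wz": 0.0},
    {"hand": 0.0, "dx": 0.8, "dy": -0.1, "dz": 0.0, "wx": 0.0, "wy": 0.0, "wz": 0.0},
    {"hand": 0.0, "dx": 0.45, "dy": -0.05, "dz": 0.3, "wx": 0.0, "wy": 0.0, "wz": 0.0},
    {"hand": 0.0, "dx": 0.0, "dy": 0.0, "dz": 0.3, "wx": 0.0, "wy": 0.0, "wz": 0.0},
    {"hand": 0.0, "dx": 0.0, "dy": 0.0, "dz": 0.0, "wx": 0.0, "wy": 0.0, "wz": 0.0},
    {"hand": 0.0, "dx": 0.0, "dy": 0.0, "dz": 0.0, "wx": 0.0, "wy": 0.0, "wz": 0.0}
  ]
}}

```text
clock: 7.25
position: [0.6192, 0.1216, 0.1198]
ee_rot: [-3.141, 0.004, 0.149]
wrist_force: [0.4, 0.0, -2.7]
width: 0.063
grip_force: 33.8
```

```bash
python3 plan.py .6221 .1215 .068 8.5; python3 - <<'E'
from h import *
c=optics.capture("wrist"); cv2.imwrite("pics/w6.png",c["color"])
c=optics.capture("side"); cv2.imwrite("pics/s6.png",c["color"])
a=np.vstack([cv2.resize(cv2.imread("pics/w6.png")[200:460,120:520],None,fx=1.15,fy=1.15),cv2.resize(c["color"][170:320,180:420],(460,288))]); cv2.imwrite("pics/c6.png",a)
E
```

```text
t 7.25 p [0.6192 0.1216 0.1198] yaw 8.54 | wz 0.01 then dx 0.07 dy 0.01 dz 1.30
```

View pics/c6.png

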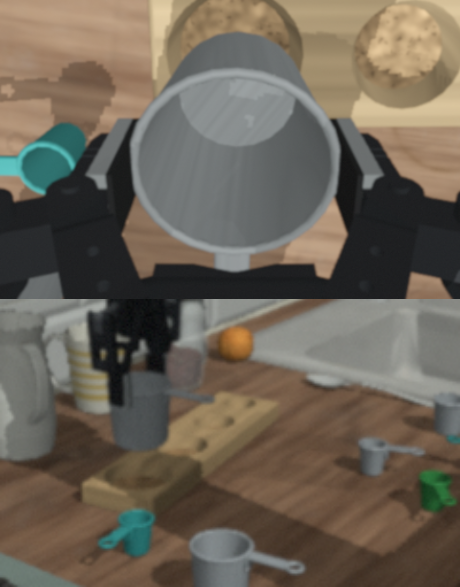

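The wrist view shows the cup upright above the stand at (324,337), and the side view confirms it. Lowering and releasing.

>>> {"op": "jog_arm", "data": {
  "rows": [
    {"hand": 0.0, "dx": 0.07, "dy": 0.0, "dz": 0.3, "wx": 0.0, "wy": 0.0, "wz": 0.0},
    {"hand": 0.0, "dx": 0.0, "dy": 0.0, "dz": 0.4, "wx": 0.0, "wy": 0.0, "wz": 0.0},
    {"hand": 0.0, "dx": 0.0, "dy": 0.0, "dz": 0.3, "wx": 0.0, "wy": 0.0, "wz": 0.0},
    {"hand": 0.0, "dx": 0.0, "dy": 0.0, "dz": 0.2, "wx": 0.0, "wy": 0.0, "wz": 0.0},
    {"hand": 0.0, "dx": 0.0, "dy": 0.0, "dz": 0.08, "wx": 0.0, "wy": 0.0, "wz": 0.0},
    {"hand": 0.0, "dx": 0.0, "dy": 0.0, "dz": 0.0, "wx": 0.0, "wy": 0.0, "wz": 0.0},
    {"hand": 0.0, "dx": 0.0, "dy": 0.0, "dz": 0.0, "wx": 0.0, "wy": 0.0, "wz": 0.0}
  ]
}}

```text
clock: 8.05
position: [0.6245, 0.1222, 0.0699]
ee_rot: [3.141, -0.001, 0.149]
wrist_force: [-0.0, 1.5, -2.2]
width: 0.0631
grip_force: 33.8
```

>>> {"op": "jog_arm", "data": {
  "rows": [
    {"hand": 0.88, "dx": 0.0, "dy": 0.0, "dz": 0.0, "wx": 0.0, "wy": 0.0, "wz": 0.0},
    {"hand": 0.88, "dx": 0.0, "dy": 0.0, "dz": 0.0, "wx": 0.0, "wy": 0.0, "wz": 0.0},
    {"hand": 0.88, "dx": 0.0, "dy": 0.0, "dz": 0.0, "wx": 0.0, "wy": 0.0, "wz": 0.0},
    {"hand": 0.88, "dx": 0.0, "dy": 0.0, "dz": -0.3, "wx": 0.0, "wy": 0.0, "wz": 0.0},
    {"hand": 0.88, "dx": 0.0, "dy": 0.0, "dz": -0.7, "wx": 0.0, "wy": 0.0, "wz": 0.0},
    {"hand": 0.88, "dx": 0.0, "dy": 0.0, "dz": -1.0, "wx": 0.0, "wy": 0.0, "wz": 0.0},
    {"hand": 0.88, "dx": 0.0, "dy": 0.0, "dz": -0.8, "wx": 0.0, "wy": 0.0, "wz": 0.0},
    {"hand": 0.88, "dx": 0.0, "dy": 0.0, "dz": -0.3, "wx": 0.0, "wy": 0.0, "wz": 0.0},
    {"hand": 0.88, "dx": 0.0, "dy": 0.0, "dz": 0.0, "wx": 0.0, "wy": 0.0, "wz": 0.0}
  ]
}}

```text
clock: 8.95
position: [0.6255, 0.1223, 0.1964]
ee_rot: [3.141, -0.006, 0.15]
wrist_force: [0.7, 0.0, -1.1]
width: 0.0749
grip_force: 0.0
```

```bash
python3 plan.py .4358 .2362 .11 8.6; python3 plan.py .4358 .2362 .044 8.6; python3 - <<'E'
from cups import *
c=optics.capture("wrist"); cv2.imwrite("pics/w7.png",c["color"])
p=proj(c,[[.6221,.1215,.073]])[0]; print(p); cups(c,[("L",tuple(map(float,p)),.073,.032)])
E
```

```text
t 8.95 p [0.6255 0.1223 0.1964] yaw 8.57 | wz -0.01 then dx -4.26 dy -3.53 dz 2.16
t 8.95 p [0.6255 0.1223 0.1964] yaw 8.57 | wz -0.01 then dx -4.26 dy -3.53 dz 3.81
[324.02503774 246.0705582 ]
L [0.6225 0.1206] handle -172.7 tip 0.083 rms 0.0006 94
```

>>> {"op": "jog_arm", "data": {
  "rows": [
    {"hand": 0.88, "dx": -0.46, "dy": -0.37, "dz": 0.0, "wx": 0.0, "wy": 0.0, "wz": 0.0},
    {"hand": 0.88, "dx": -0.8, "dy": -0.66, "dz": 0.2, "wx": 0.0, "wy": 0.0, "wz": 0.0},
    {"hand": 0.88, "dx": -0.8, "dy": -0.66, "dz": 0.4, "wx": 0.0, "wy": 0.0, "wz": 0.0},
    {"hand": 0.88, "dx": -0.8, "dy": -0.66, "dz": 0.4, "wx": 0.0, "wy": 0.0, "wz": 0.0},
    {"hand": 0.88, "dx": -0.8, "dy": -0.66, "dz": 0.4, "wx": 0.0, "wy": 0.0, "wz": 0.0},
    {"hand": 0.88, "dx": -0.6, "dy": -0.52, "dz": 0.4, "wx": 0.0, "wy": 0.0, "wz": 0.0},
    {"hand": 0.88, "dx": 0.0, "dy": 0.0, "dz": 0.2, "wx": 0.0, "wy": 0.0, "wz": 0.0},
    {"hand": 0.88, "dx": 0.0, "dy": 0.0, "dz": 0.0, "wx": 0.0, "wy": 0.0, "wz": 0.0},
    {"hand": 0.88, "dx": 0.0, "dy": 0.0, "dz": 0.0, "wx": 0.0, "wy": 0.0, "wz": 0.0}
  ]
}}

```text
clock: 9.9
position: [0.4356, 0.2362, 0.1129]
ee_rot: [3.141, 0.0, 0.149]
wrist_force: [0.7, -0.2, 0.3]
width: 0.0748
grip_force: 0.0
```

```bash
python3 plan.py .4358 .2362 .044 8.6; python3 - <<'E'
from cups import *
c=optics.capture("wrist"); cv2.imwrite("pics/w8.png",c["color"])
p=proj(c,[[.4358,.2362,.054]])[0]; print(p); cups(c,[("M",tuple(map(float,p)),.054,.0265)])
E
```

```text
t 9.9 p [0.4356 0.2362 0.1129] yaw 8.53 | wz -0.01 then dx 0.01 dy 0.00 dz 1.72
[323.78961972 275.59700355]
M [0.4341 0.2339] handle -173.0 tip 0.074 rms 0.0006 99
```

View pics/w8.png

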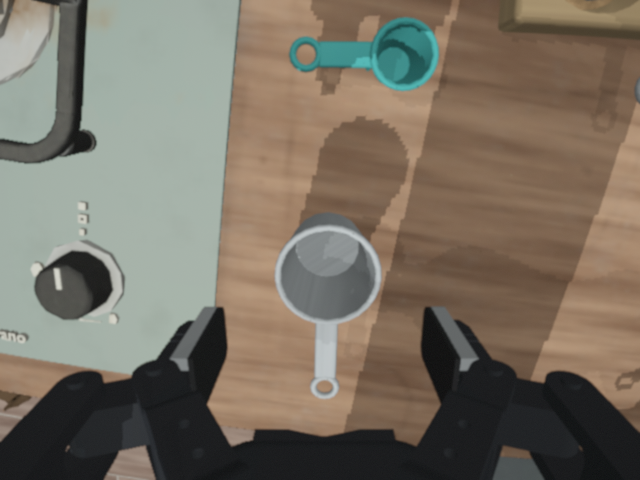

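The medium cup's rim is at (328,273) and its handle tip at (324,387), giving about -173°. I'll grasp at yaw 7°, target (.4345,.2345).

>>> {"op": "jog_arm", "data": {
  "rows": [
    {"hand": 0.88, "dx": -0.03, "dy": 0.04, "dz": 0.5, "wx": 0.0, "wy": 0.0, "wz": 0.3},
    {"hand": 0.88, "dx": 0.0, "dy": 0.0, "dz": 0.7, "wx": 0.0, "wy": 0.0, "wz": 0.0},
    {"hand": 0.88, "dx": 0.0, "dy": 0.0, "dz": 0.5, "wx": 0.0, "wy": 0.0, "wz": 0.0},
    {"hand": 0.88, "dx": 0.0, "dy": 0.0, "dz": 0.0, "wx": 0.0, "wy": 0.0, "wz": 0.0},
    {"hand": 0.0, "dx": 0.0, "dy": 0.0, "dz": 0.0, "wx": 0.0, "wy": 0.0, "wz": 0.0},
    {"hand": 0.0, "dx": 0.0, "dy": 0.0, "dz": 0.0, "wx": 0.0, "wy": 0.0, "wz": 0.0},
    {"hand": 0.0, "dx": 0.0, "dy": 0.0, "dz": 0.0, "wx": 0.0, "wy": 0.0, "wz": 0.0},
    {"hand": 0.0, "dx": 0.0, "dy": 0.0, "dz": 0.0, "wx": 0.0, "wy": 0.0, "wz": 0.0},
    {"hand": 0.0, "dx": 0.0, "dy": 0.0, "dz": 0.0, "wx": 0.0, "wy": 0.0, "wz": 0.0}
  ],
  "force": 30
}}

```text
clock: 10.85
position: [0.4349, 0.2347, 0.0467]
ee_rot: [-3.142, -0.003, 0.124]
wrist_force: [1.3, -3.3, 6.5]
width: 0.0515
grip_force: 31.8
```

>>> {"op": "jog_arm", "data": {
  "rows": [
    {"hand": 0.0, "dx": 0.0, "dy": 0.0, "dz": -0.3, "wx": 0.0, "wy": 0.0, "wz": 0.0},
    {"hand": 0.0, "dx": 0.0, "dy": 0.0, "dz": -0.7, "wx": 0.0, "wy": 0.0, "wz": 0.0},
    {"hand": 0.0, "dx": 0.0, "dy": 0.0, "dz": -1.0, "wx": 0.0, "wy": 0.0, "wz": 0.0},
    {"hand": 0.0, "dx": 0.0, "dy": 0.0, "dz": -0.9, "wx": 0.0, "wy": 0.0, "wz": -0.3},
    {"hand": 0.0, "dx": 0.0, "dy": 0.0, "dz": -0.5, "wx": 0.0, "wy": 0.0, "wz": 0.0},
    {"hand": 0.0, "dx": 0.0, "dy": 0.0, "dz": 0.0, "wx": 0.0, "wy": 0.0, "wz": 0.0},
    {"hand": 0.0, "dx": 0.0, "dy": 0.0, "dz": 0.0, "wx": 0.0, "wy": 0.0, "wz": 0.0}
  ]
}}

```text
clock: 11.55
position: [0.4331, 0.2348, 0.1818]
ee_rot: [-3.141, -0.0, 0.15]
wrist_force: [-0.1, -0.0, -2.6]
width: 0.0515
grip_force: 31.9
```

```bash
python3 plan.py .6355 .032 .11 8.5
```

```text
t 11.55 p [0.4331 0.2348 0.1818] yaw 8.57 | wz 0.01 then dx 4.26 dy 5.76 dz 1.79
```

>>> {"op": "jog_arm", "data": {
  "rows": [
    {"hand": 0.0, "dx": 0.3, "dy": 0.4, "dz": 0.0, "wx": 0.0, "wy": 0.0, "wz": 0.0},
    {"hand": 0.0, "dx": 0.56, "dy": 0.76, "dz": 0.0, "wx": 0.0, "wy": 0.0, "wz": 0.0},
    {"hand": 0.0, "dx": 0.56, "dy": 0.76, "dz": 0.0, "wx": 0.0, "wy": 0.0, "wz": 0.0},
    {"hand": 0.0, "dx": 0.56, "dy": 0.76, "dz": 0.0, "wx": 0.0, "wy": 0.0, "wz": 0.0},
    {"hand": 0.0, "dx": 0.56, "dy": 0.76, "dz": 0.0, "wx": 0.0, "wy": 0.0, "wz": 0.0},
    {"hand": 0.0, "dx": 0.56, "dy": 0.76, "dz": 0.0, "wx": 0.0, "wy": 0.0, "wz": 0.0},
    {"hand": 0.0, "dx": 0.56, "dy": 0.76, "dz": 0.0, "wx": 0.0, "wy": 0.0, "wz": 0.0},
    {"hand": 0.0, "dx": 0.4, "dy": 0.55, "dz": 0.0, "wx": 0.0, "wy": 0.0, "wz": 0.0},
    {"hand": 0.0, "dx": 0.2, "dy": 0.25, "dz": 0.4, "wx": 0.0, "wy": 0.0, "wz": 0.0},
    {"hand": 0.0, "dx": 0.0, "dy": 0.0, "dz": 0.7, "wx": 0.0, "wy": 0.0, "wz": 0.0},
    {"hand": 0.0, "dx": 0.0, "dy": 0.0, "dz": 0.5, "wx": 0.0, "wy": 0.0, "wz": 0.0},
    {"hand": 0.0, "dx": 0.0, "dy": 0.0, "dz": 0.0, "wx": 0.0, "wy": 0.0, "wz": 0.0}
  ]
}}

```text
clock: 12.75
position: [0.6323, 0.0325, 0.1119]
ee_rot: [-3.138, 0.012, 0.149]
wrist_force: [0.3, -0.3, -1.4]
width: 0.0522
grip_force: 31.9
```

>>> {"op": "jog_arm", "data": {
  "rows": [
    {"hand": 0.0, "dx": 0.0, "dy": 0.0, "dz": 0.0, "wx": 0.0, "wy": 0.0, "wz": 0.0}
  ]
}}

```text
clock: 12.85
position: [0.6353, 0.0325, 0.1157]
ee_rot: [-3.14, 0.004, 0.149]
wrist_force: [-0.2, 0.5, -0.5]
width: 0.0516
grip_force: 31.9
```

```bash
python3 plan.py .6355 .032 .0565 8.5; python3 - <<'E'
from cups import *
c=optics.capture("wrist"); p=readout.get_state()["position"]; z=p[2]-.0467+.054; q=proj(c,[[p[0],p[1],z]])[0]; cups(c,[("M",tuple(map(float,q)),z,.0265)])
E
```

```text
t 12.85 p [0.6353 0.0325 0.1157] yaw 8.56 | wz 0.01 then dx 0.00 dy 0.01 dz 1.48
M no blob
```

Position is good. Lowering 1.45 units and releasing.

>>> {"op": "jog_arm", "data": {
  "rows": [
    {"hand": 0.0, "dx": 0.0, "dy": 0.0, "dz": 0.4, "wx": 0.0, "wy": 0.0, "wz": 0.0},
    {"hand": 0.0, "dx": 0.0, "dy": 0.0, "dz": 0.4, "wx": 0.0, "wy": 0.0, "wz": 0.0},
    {"hand": 0.0, "dx": 0.0, "dy": 0.0, "dz": 0.4, "wx": 0.0, "wy": 0.0, "wz": 0.0},
    {"hand": 0.0, "dx": 0.0, "dy": 0.0, "dz": 0.2, "wx": 0.0, "wy": 0.0, "wz": 0.0},
    {"hand": 0.0, "dx": 0.0, "dy": 0.0, "dz": 0.06, "wx": 0.0, "wy": 0.0, "wz": 0.0},
    {"hand": 0.0, "dx": 0.0, "dy": 0.0, "dz": 0.0, "wx": 0.0, "wy": 0.0, "wz": 0.0},
    {"hand": 0.0, "dx": 0.0, "dy": 0.0, "dz": 0.0, "wx": 0.0, "wy": 0.0, "wz": 0.0}
  ]
}}

```text
clock: 13.6
position: [0.637, 0.0322, 0.0596]
ee_rot: [3.141, -0.001, 0.149]
wrist_force: [-0.3, -0.4, -1.5]
width: 0.0521
grip_force: 31.9
```

>>> {"op": "jog_arm", "data": {
  "rows": [
    {"hand": 0.74, "dx": 0.0, "dy": 0.0, "dz": 0.0, "wx": 0.0, "wy": 0.0, "wz": 0.0},
    {"hand": 0.74, "dx": 0.0, "dy": 0.0, "dz": 0.0, "wx": 0.0, "wy": 0.0, "wz": 0.0},
    {"hand": 0.74, "dx": 0.0, "dy": 0.0, "dz": 0.0, "wx": 0.0, "wy": 0.0, "wz": 0.0},
    {"hand": 0.74, "dx": 0.0, "dy": 0.0, "dz": -0.3, "wx": 0.0, "wy": 0.0, "wz": 0.0},
    {"hand": 0.74, "dx": 0.0, "dy": 0.0, "dz": -0.7, "wx": 0.0, "wy": 0.0, "wz": 0.0},
    {"hand": 0.74, "dx": 0.0, "dy": 0.0, "dz": -1.0, "wx": 0.0, "wy": 0.0, "wz": 0.0},
    {"hand": 0.74, "dx": 0.0, "dy": 0.0, "dz": -0.9, "wx": 0.0, "wy": 0.0, "wz": 0.0},
    {"hand": 0.74, "dx": 0.0, "dy": 0.0, "dz": -0.6, "wx": 0.0, "wy": 0.0, "wz": 0.0},
    {"hand": 0.74, "dx": 0.0, "dy": 0.0, "dz": 0.0, "wx": 0.0, "wy": 0.0, "wz": 0.0},
    {"hand": 0.74, "dx": 0.0, "dy": 0.0, "dz": 0.0, "wx": 0.0, "wy": 0.0, "wz": 0.0}
  ]
}}

```text
clock: 14.6
position: [0.6365, 0.0322, 0.2002]
ee_rot: [3.141, -0.002, 0.149]
wrist_force: [-0.1, 0.3, -0.4]
width: 0.0633
grip_force: 0.0
```

```bash
python3 plan.py .4300 -.2406 .11 9; python3 - <<'E'
from cups import *
c=optics.capture("wrist"); cv2.imwrite("pics/w9.png",c["color"])
P=[tuple(map(float,q)) for q in proj(c,[[.6221,.1215,.073],[.6355,.032,.063]])]; cups(c,[("L",P[0],.073,.032),("M",P[1],.063,.0265)])
E
```

```text
t 14.6 p [0.6365 0.0322 0.2002] yaw 8.56 | wz -0.09 then dx -6.17 dy 5.93 dz 2.25
L no blob
M [0.6363 0.0315] handle -171.5 tip 0.074 rms 0.0007 75
```

View pics/w9.png

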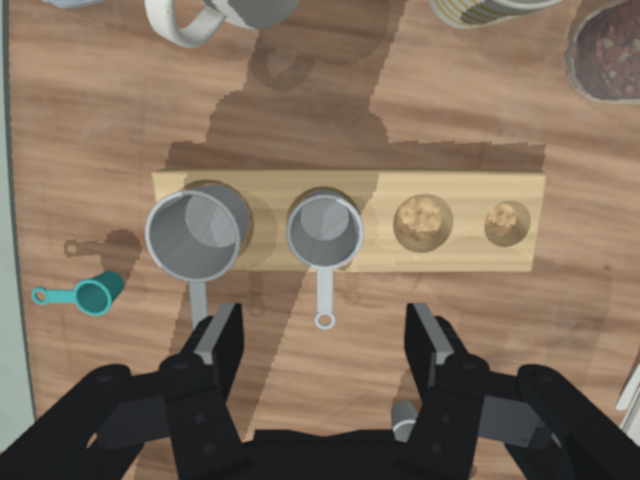

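Both placed cups are seated with their handles pointing straight out towards the robot: large at (198,232), medium at (325,228). The jug and jar are undisturbed. Next is the small cup.

>>> {"op": "jog_arm", "data": {
  "rows": [
    {"hand": 0.74, "dx": -0.4, "dy": 0.38, "dz": 0.0, "wx": 0.0, "wy": 0.0, "wz": 0.0},
    {"hand": 0.74, "dx": -0.8, "dy": 0.77, "dz": 0.0, "wx": 0.0, "wy": 0.0, "wz": 0.0},
    {"hand": 0.74, "dx": -0.8, "dy": 0.77, "dz": 0.2, "wx": 0.0, "wy": 0.0, "wz": 0.0},
    {"hand": 0.74, "dx": -0.8, "dy": 0.77, "dz": 0.3, "wx": 0.0, "wy": 0.0, "wz": 0.0},
    {"hand": 0.74, "dx": -0.8, "dy": 0.77, "dz": 0.3, "wx": 0.0, "wy": 0.0, "wz": 0.0},
    {"hand": 0.74, "dx": -0.8, "dy": 0.77, "dz": 0.3, "wx": 0.0, "wy": 0.0, "wz": 0.0},
    {"hand": 0.74, "dx": -0.8, "dy": 0.77, "dz": 0.3, "wx": 0.0, "wy": 0.0, "wz": 0.0},
    {"hand": 0.74, "dx": -0.7, "dy": 0.68, "dz": 0.3, "wx": 0.0, "wy": 0.0, "wz": 0.0},
    {"hand": 0.74, "dx": -0.27, "dy": 0.25, "dz": 0.3, "wx": 0.0, "wy": 0.0, "wz": 0.0},
    {"hand": 0.74, "dx": 0.0, "dy": 0.0, "dz": 0.25, "wx": 0.0, "wy": 0.0, "wz": 0.0},
    {"hand": 0.74, "dx": 0.0, "dy": 0.0, "dz": 0.0, "wx": 0.0, "wy": 0.0, "wz": 0.0},
    {"hand": 0.74, "dx": 0.0, "dy": 0.0, "dz": 0.0, "wx": 0.0, "wy": 0.0, "wz": 0.0}
  ]
}}

```text
clock: 15.85
position: [0.4279, -0.2379, 0.1085]
ee_rot: [-3.14, 0.001, 0.151]
wrist_force: [0.3, 0.0, -0.7]
width: 0.0638
grip_force: 0.0
```

```bash
python3 plan.py .43 -.2406 .037 9; python3 - <<'E'
from cups import *
c=optics.capture("wrist"); cv2.imwrite("pics/w10.png",c["color"])
p=proj(c,[[.4300,-.2406,.044]])[0]; print(p); cups(c,[("S",tuple(map(float,p)),.044,.021)])
E
```

```text
t 15.85 p [ 0.4279 -0.2379  0.1085] yaw 8.63 | wz -0.07 then dx 0.04 dy 0.07 dz 1.79
[329.6688471  269.01043935]
S [ 0.4284 -0.239 ] handle -169.9 tip 0.064 rms 0.0006 78
```

View pics/w10.png

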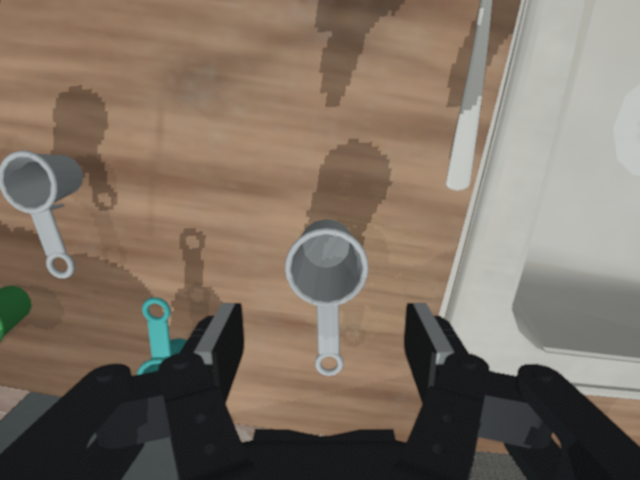

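The small cup's rim is at (327,263) and its tip at (329,363), giving about -170°, so I'll grasp at yaw 9.9°. The teal cup is clear of the left finger.

>>> {"op": "jog_arm", "data": {
  "rows": [
    {"hand": 0.74, "dx": 0.02, "dy": 0.03, "dz": 0.5, "wx": 0.0, "wy": 0.0, "wz": -0.25},
    {"hand": 0.74, "dx": 0.0, "dy": 0.0, "dz": 0.7, "wx": 0.0, "wy": 0.0, "wz": 0.0},
    {"hand": 0.74, "dx": 0.0, "dy": 0.0, "dz": 0.58, "wx": 0.0, "wy": 0.0, "wz": 0.0},
    {"hand": 0.74, "dx": 0.0, "dy": 0.0, "dz": 0.0, "wx": 0.0, "wy": 0.0, "wz": 0.0},
    {"hand": 0.0, "dx": 0.0, "dy": 0.0, "dz": 0.0, "wx": 0.0, "wy": 0.0, "wz": 0.0},
    {"hand": 0.0, "dx": 0.0, "dy": 0.0, "dz": 0.0, "wx": 0.0, "wy": 0.0, "wz": 0.0},
    {"hand": 0.0, "dx": 0.0, "dy": 0.0, "dz": 0.0, "wx": 0.0, "wy": 0.0, "wz": 0.0},
    {"hand": 0.0, "dx": 0.0, "dy": 0.0, "dz": 0.0, "wx": 0.0, "wy": 0.0, "wz": 0.0},
    {"hand": 0.0, "dx": 0.0, "dy": 0.0, "dz": 0.0, "wx": 0.0, "wy": 0.0, "wz": 0.0}
  ],
  "force": 30
}}

```text
clock: 16.8
position: [0.4293, -0.2404, 0.039]
ee_rot: [3.14, -0.001, 0.171]
wrist_force: [-0.5, 1.7, 6.9]
width: 0.0402
grip_force: 30.8
```

>>> {"op": "jog_arm", "data": {
  "rows": [
    {"hand": 0.0, "dx": 0.0, "dy": 0.0, "dz": -0.3, "wx": 0.0, "wy": 0.0, "wz": 0.0},
    {"hand": 0.0, "dx": 0.0, "dy": 0.0, "dz": -0.7, "wx": 0.0, "wy": 0.0, "wz": 0.0},
    {"hand": 0.0, "dx": 0.0, "dy": 0.0, "dz": -1.0, "wx": 0.0, "wy": 0.0, "wz": 0.0},
    {"hand": 0.0, "dx": 0.0, "dy": 0.0, "dz": -0.9, "wx": 0.0, "wy": 0.0, "wz": 0.25},
    {"hand": 0.0, "dx": 0.0, "dy": 0.0, "dz": -0.5, "wx": 0.0, "wy": 0.0, "wz": 0.0},
    {"hand": 0.0, "dx": 0.0, "dy": 0.0, "dz": 0.0, "wx": 0.0, "wy": 0.0, "wz": 0.0},
    {"hand": 0.0, "dx": 0.0, "dy": 0.0, "dz": 0.0, "wx": 0.0, "wy": 0.0, "wz": 0.0}
  ]
}}

```text
clock: 17.5
position: [0.4284, -0.2401, 0.1743]
ee_rot: [3.141, -0.0, 0.149]
wrist_force: [-0.1, 0.6, -1.1]
width: 0.0404
grip_force: 30.7
```

```bash
python3 plan.py .6473 -.0466 .11 8.5
```

```text
t 17.5 p [ 0.4284 -0.2401  0.1743] yaw 8.56 | wz 0.01 then dx 6.13 dy -3.97 dz 1.61
```

>>> {"op": "jog_arm", "data": {
  "rows": [
    {"hand": 0.0, "dx": 0.45, "dy": -0.29, "dz": 0.0, "wx": 0.0, "wy": 0.0, "wz": 0.0},
    {"hand": 0.0, "dx": 0.85, "dy": -0.55, "dz": 0.0, "wx": 0.0, "wy": 0.0, "wz": 0.0},
    {"hand": 0.0, "dx": 0.85, "dy": -0.55, "dz": 0.0, "wx": 0.0, "wy": 0.0, "wz": 0.0},
    {"hand": 0.0, "dx": 0.85, "dy": -0.55, "dz": 0.0, "wx": 0.0, "wy": 0.0, "wz": 0.0},
    {"hand": 0.0, "dx": 0.85, "dy": -0.55, "dz": 0.0, "wx": 0.0, "wy": 0.0, "wz": 0.0},
    {"hand": 0.0, "dx": 0.85, "dy": -0.55, "dz": 0.0, "wx": 0.0, "wy": 0.0, "wz": 0.0},
    {"hand": 0.0, "dx": 0.8, "dy": -0.52, "dz": 0.0, "wx": 0.0, "wy": 0.0, "wz": 0.0},
    {"hand": 0.0, "dx": 0.43, "dy": -0.28, "dz": 0.3, "wx": 0.0, "wy": 0.0, "wz": 0.0},
    {"hand": 0.0, "dx": 0.2, "dy": -0.13, "dz": 0.6, "wx": 0.0, "wy": 0.0, "wz": 0.0},
    {"hand": 0.0, "dx": 0.0, "dy": 0.0, "dz": 0.5, "wx": 0.0, "wy": 0.0, "wz": 0.0},
    {"hand": 0.0, "dx": 0.0, "dy": 0.0, "dz": 0.2, "wx": 0.0, "wy": 0.0, "wz": 0.0},
    {"hand": 0.0, "dx": 0.0, "dy": 0.0, "dz": 0.0, "wx": 0.0, "wy": 0.0, "wz": 0.0}
  ]
}}

```text
clock: 18.7
position: [0.6454, -0.0463, 0.1068]
ee_rot: [-3.139, 0.006, 0.149]
wrist_force: [-0.4, -0.4, -0.5]
width: 0.0403
grip_force: 30.6
```

>>> {"op": "jog_arm", "data": {
  "rows": [
    {"hand": 0.0, "dx": 0.0, "dy": 0.0, "dz": 0.0, "wx": 0.0, "wy": 0.0, "wz": 0.0}
  ]
}}

```text
clock: 18.8
position: [0.6473, -0.047, 0.1095]
ee_rot: [-3.141, 0.001, 0.149]
wrist_force: [-0.1, -0.2, -0.9]
width: 0.04
grip_force: 30.7
```

```bash
python3 plan.py .6473 -.0466 .049 8.5
```

```text
t 18.8 p [ 0.6473 -0.047   0.1095] yaw 8.53 | wz 0.01 then dx 0.00 dy -0.01 dz 1.51
```

>>> {"op": "jog_arm", "data": {
  "rows": [
    {"hand": 0.0, "dx": 0.0, "dy": 0.0, "dz": 0.4, "wx": 0.0, "wy": 0.0, "wz": 0.0},
    {"hand": 0.0, "dx": 0.0, "dy": 0.0, "dz": 0.4, "wx": 0.0, "wy": 0.0, "wz": 0.0},
    {"hand": 0.0, "dx": 0.0, "dy": 0.0, "dz": 0.4, "wx": 0.0, "wy": 0.0, "wz": 0.0},
    {"hand": 0.0, "dx": 0.0, "dy": 0.0, "dz": 0.2, "wx": 0.0, "wy": 0.0, "wz": 0.0},
    {"hand": 0.0, "dx": 0.0, "dy": 0.0, "dz": 0.08, "wx": 0.0, "wy": 0.0, "wz": 0.0},
    {"hand": 0.0, "dx": 0.0, "dy": 0.0, "dz": 0.0, "wx": 0.0, "wy": 0.0, "wz": 0.0},
    {"hand": 0.0, "dx": 0.0, "dy": 0.0, "dz": 0.0, "wx": 0.0, "wy": 0.0, "wz": 0.0}
  ]
}}

```text
clock: 19.5
position: [0.648, -0.0467, 0.051]
ee_rot: [3.141, -0.001, 0.149]
wrist_force: [-0.7, 0.2, -0.2]
width: 0.0401
grip_force: 30.7
```

>>> {"op": "jog_arm", "data": {
  "rows": [
    {"hand": 0.6, "dx": 0.0, "dy": 0.0, "dz": 0.0, "wx": 0.0, "wy": 0.0, "wz": 0.0},
    {"hand": 0.6, "dx": 0.0, "dy": 0.0, "dz": 0.0, "wx": 0.0, "wy": 0.0, "wz": 0.0},
    {"hand": 0.6, "dx": 0.0, "dy": 0.0, "dz": 0.0, "wx": 0.0, "wy": 0.0, "wz": 0.0},
    {"hand": 0.6, "dx": 0.0, "dy": 0.0, "dz": -0.3, "wx": 0.0, "wy": 0.0, "wz": 0.0},
    {"hand": 0.6, "dx": 0.0, "dy": 0.0, "dz": -0.7, "wx": 0.0, "wy": 0.0, "wz": 0.0},
    {"hand": 0.6, "dx": 0.0, "dy": 0.0, "dz": -1.0, "wx": 0.0, "wy": 0.0, "wz": 0.0},
    {"hand": 0.6, "dx": 0.0, "dy": 0.0, "dz": -0.9, "wx": 0.0, "wy": 0.0, "wz": 0.0},
    {"hand": 0.6, "dx": 0.0, "dy": 0.0, "dz": -0.6, "wx": 0.0, "wy": 0.0, "wz": 0.0},
    {"hand": 0.6, "dx": 0.0, "dy": 0.0, "dz": 0.0, "wx": 0.0, "wy": 0.0, "wz": 0.0},
    {"hand": 0.6, "dx": 0.0, "dy": 0.0, "dz": 0.0, "wx": 0.0, "wy": 0.0, "wz": 0.0}
  ]
}}

```text
clock: 20.5
position: [0.6476, -0.0466, 0.1918]
ee_rot: [3.141, -0.002, 0.15]
wrist_force: [-0.3, 0.3, -0.7]
width: 0.0511
grip_force: 0.0
```

```bash
python3 plan.py .4495 -.0765 .095 17; python3 - <<'E'
from cups import *
c=optics.capture("wrist"); cv2.imwrite("pics/w11.png",c["color"])
P=[tuple(map(float,q)) for q in proj(c,[[.6355,.032,.063],[.6473,-.0466,.053]])]; cups(c,[("M",P[0],.063,.0265),("S",P[1],.053,.021)])
E
```

```text
t 20.5 p [ 0.6476 -0.0466  0.1918] yaw 8.57 | wz -1.69 then dx -4.95 dy -0.73 dz 2.42
M [0.6373 0.0328] handle -171.5 tip 0.073 rms 0.0007 75
S [ 0.6356 -0.042 ] handle 172.4 tip 0.054 rms 0.0096 185
```

The 14 pictures are used up, so the rest has to be checked numerically. I'll re-fit the small cup with stricter masks.

```bash
sed -i 's/def cups(c,seeds):/def cups(c,seeds,sat=70,val=60):/; s/hsv\[...,1\]<70)&(hsv\[...,2\]>60)/hsv[...,1]<sat)\&(hsv[...,2]>val)/' cups.py
python3 - <<'E'
from cups import *
c=optics.capture("wrist")
P=[tuple(map(float,q)) for q in proj(c,[[.6355,.032,.063],[.6473,-.0466,.053]])]
for s in (30,40,50,60):
  for v in(60,100): print(s,v); cups(c,[("M",P[0],.063,.0265),("S",P[1],.053,.021)],s,v)
E
```

```text
30 60
M [0.6378 0.032 ] handle -172.2 tip 0.073 rms 0.0003 74
S [ 0.6483 -0.0456] handle -171.1 tip 0.065 rms 0.0002 59
30 100
M [0.6378 0.032 ] handle -172.3 tip 0.072 rms 0.0003 74
S [ 0.6483 -0.0456] handle -171.1 tip 0.065 rms 0.0002 59
40 60
M [0.6377 0.0322] handle -172.2 tip 0.074 rms 0.0003 74
S [ 0.6479 -0.0458] handle -171.4 tip 0.065 rms 0.0004 59
40 100
M [0.6377 0.0322] handle -172.2 tip 0.073 rms 0.0003 74
S [ 0.6479 -0.0458] handle -171.4 tip 0.065 rms 0.0004 59
50 60
M [0.6376 0.0324] handle -171.9 tip 0.074 rms 0.0005 74
S [ 0.6476 -0.0457] handle -171.3 tip 0.065 rms 0.0004 59
50 100
M [0.6376 0.0324] handle -171.8 tip 0.073 rms 0.0005 73
S [ 0.6476 -0.0457] handle -171.3 tip 0.065 rms 0.0004 59
60 60
M [0.6375 0.0326] handle -171.7 tip 0.074 rms 0.0005 75
S [ 0.6473 -0.0458] handle -171.2 tip 0.065 rms 0.0005 58
60 100
M [0.6375 0.0326] handle -171.7 tip 0.073 rms 0.0005 73
S [ 0.6473 -0.0458] handle -171.2 tip 0.065 rms 0.0005 58
```

>>> {"op": "jog_arm", "data": {
  "rows": [
    {"hand": 0.6, "dx": 0.0, "dy": 0.0, "dz": 0.0, "wx": 0.0, "wy": 0.0, "wz": -0.85},
    {"hand": 0.6, "dx": 0.0, "dy": 0.0, "dz": 0.0, "wx": 0.0, "wy": 0.0, "wz": -0.84},
    {"hand": 0.6, "dx": -0.5, "dy": -0.08, "dz": 0.0, "wx": 0.0, "wy": 0.0, "wz": 0.0},
    {"hand": 0.6, "dx": -0.9, "dy": -0.13, "dz": 0.0, "wx": 0.0, "wy": 0.0, "wz": 0.0},
    {"hand": 0.6, "dx": -0.9, "dy": -0.13, "dz": 0.3, "wx": 0.0, "wy": 0.0, "wz": 0.0},
    {"hand": 0.6, "dx": -0.9, "dy": -0.13, "dz": 0.5, "wx": 0.0, "wy": 0.0, "wz": 0.0},
    {"hand": 0.6, "dx": -0.9, "dy": -0.13, "dz": 0.5, "wx": 0.0, "wy": 0.0, "wz": 0.0},
    {"hand": 0.6, "dx": -0.6, "dy": -0.09, "dz": 0.5, "wx": 0.0, "wy": 0.0, "wz": 0.0},
    {"hand": 0.6, "dx": -0.25, "dy": -0.04, "dz": 0.4, "wx": 0.0, "wy": 0.0, "wz": 0.0},
    {"hand": 0.6, "dx": 0.0, "dy": 0.0, "dz": 0.2, "wx": 0.0, "wy": 0.0, "wz": 0.0},
    {"hand": 0.6, "dx": 0.0, "dy": 0.0, "dz": 0.0, "wx": 0.0, "wy": 0.0, "wz": 0.0},
    {"hand": 0.6, "dx": 0.0, "dy": 0.0, "dz": 0.0, "wx": 0.0, "wy": 0.0, "wz": 0.0}
  ]
}}

```text
clock: 21.8
position: [0.4509, -0.0769, 0.0946]
ee_rot: [3.141, -0.001, 0.297]
wrist_force: [0.6, -0.5, 0.3]
width: 0.0515
grip_force: 0.0
```

```bash
python3 - <<'E'
from cups import *
from plan import plan
c=optics.capture("wrist"); p=proj(c,[[.4495,-.0765,.036]])[0]
for s in (30,45,60):
    r=cups(c,[("m",tuple(map(float,p)),.036,.016)],s)
    if r: plan(*r["m"][0],.033,(r["m"][1]+180+180)%360-180)
E
```

```text
m [ 0.4497 -0.0756] handle -161.3 tip 0.054 rms 0.0004 60
t 21.85 p [ 0.4511 -0.0769  0.0949] yaw 17.04 | wz -0.33 then dx -0.02 dy -0.04 dz 1.55
m [ 0.4496 -0.0757] handle -161.4 tip 0.054 rms 0.0005 59
t 21.85 p [ 0.4511 -0.0769  0.0949] yaw 17.04 | wz -0.32 then dx -0.03 dy -0.04 dz 1.55
m [ 0.4492 -0.0758] handle -161.4 tip 0.054 rms 0.0005 60
t 21.85 p [ 0.4511 -0.0769  0.0949] yaw 17.04 | wz -0.31 then dx -0.04 dy -0.04 dz 1.55
```

>>> {"op": "jog_arm", "data": {
  "rows": [
    {"hand": 0.6, "dx": -0.03, "dy": -0.04, "dz": 0.4, "wx": 0.0, "wy": 0.0, "wz": -0.32},
    {"hand": 0.6, "dx": 0.0, "dy": 0.0, "dz": 0.7, "wx": 0.0, "wy": 0.0, "wz": 0.0},
    {"hand": 0.6, "dx": 0.0, "dy": 0.0, "dz": 0.45, "wx": 0.0, "wy": 0.0, "wz": 0.0},
    {"hand": 0.6, "dx": 0.0, "dy": 0.0, "dz": 0.0, "wx": 0.0, "wy": 0.0, "wz": 0.0},
    {"hand": 0.0, "dx": 0.0, "dy": 0.0, "dz": 0.0, "wx": 0.0, "wy": 0.0, "wz": 0.0},
    {"hand": 0.0, "dx": 0.0, "dy": 0.0, "dz": 0.0, "wx": 0.0, "wy": 0.0, "wz": 0.0},
    {"hand": 0.0, "dx": 0.0, "dy": 0.0, "dz": 0.0, "wx": 0.0, "wy": 0.0, "wz": 0.0},
    {"hand": 0.0, "dx": 0.0, "dy": 0.0, "dz": 0.0, "wx": 0.0, "wy": 0.0, "wz": 0.0},
    {"hand": 0.0, "dx": 0.0, "dy": 0.0, "dz": 0.0, "wx": 0.0, "wy": 0.0, "wz": 0.0}
  ],
  "force": 30
}}

```text
clock: 22.75
position: [0.4488, -0.0757, 0.0336]
ee_rot: [3.14, -0.002, 0.325]
wrist_force: [1.0, 0.3, 6.8]
width: 0.0287
grip_force: 30.1
```

>>> {"op": "jog_arm", "data": {
  "rows": [
    {"hand": 0.0, "dx": 0.0, "dy": 0.0, "dz": -0.3, "wx": 0.0, "wy": 0.0, "wz": 0.0},
    {"hand": 0.0, "dx": 0.0, "dy": 0.0, "dz": -0.7, "wx": 0.0, "wy": 0.0, "wz": 0.0},
    {"hand": 0.0, "dx": 0.0, "dy": 0.0, "dz": -1.0, "wx": 0.0, "wy": 0.0, "wz": 0.0},
    {"hand": 0.0, "dx": 0.0, "dy": 0.0, "dz": -0.8, "wx": 0.0, "wy": 0.0, "wz": 0.5},
    {"hand": 0.0, "dx": 0.0, "dy": 0.0, "dz": -0.4, "wx": 0.0, "wy": 0.0, "wz": 0.8},
    {"hand": 0.0, "dx": 0.0, "dy": 0.0, "dz": 0.0, "wx": 0.0, "wy": 0.0, "wz": 0.73},
    {"hand": 0.0, "dx": 0.0, "dy": 0.0, "dz": 0.0, "wx": 0.0, "wy": 0.0, "wz": 0.0},
    {"hand": 0.0, "dx": 0.0, "dy": 0.0, "dz": 0.0, "wx": 0.0, "wy": 0.0, "wz": 0.0}
  ]
}}

```text
clock: 23.55
position: [0.4475, -0.0752, 0.1609]
ee_rot: [-3.141, 0.001, 0.149]
wrist_force: [-0.2, 0.5, -1.5]
width: 0.0289
grip_force: 29.9
```

```bash
python3 plan.py .6575 -.1149 .10 8.5
```

```text
t 23.55 p [ 0.4475 -0.0752  0.1609] yaw 8.54 | wz 0.01 then dx 5.05 dy 1.76 dz 1.52
```

>>> {"op": "jog_arm", "data": {
  "rows": [
    {"hand": 0.0, "dx": 0.4, "dy": 0.14, "dz": 0.0, "wx": 0.0, "wy": 0.0, "wz": 0.0},
    {"hand": 0.0, "dx": 0.8, "dy": 0.28, "dz": 0.0, "wx": 0.0, "wy": 0.0, "wz": 0.0},
    {"hand": 0.0, "dx": 0.8, "dy": 0.28, "dz": 0.0, "wx": 0.0, "wy": 0.0, "wz": 0.0},
    {"hand": 0.0, "dx": 0.8, "dy": 0.28, "dz": 0.0, "wx": 0.0, "wy": 0.0, "wz": 0.0},
    {"hand": 0.0, "dx": 0.8, "dy": 0.28, "dz": 0.0, "wx": 0.0, "wy": 0.0, "wz": 0.0},
    {"hand": 0.0, "dx": 0.8, "dy": 0.28, "dz": 0.0, "wx": 0.0, "wy": 0.0, "wz": 0.0},
    {"hand": 0.0, "dx": 0.45, "dy": 0.16, "dz": 0.3, "wx": 0.0, "wy": 0.0, "wz": 0.0},
    {"hand": 0.0, "dx": 0.2, "dy": 0.06, "dz": 0.5, "wx": 0.0, "wy": 0.0, "wz": 0.0},
    {"hand": 0.0, "dx": 0.0, "dy": 0.0, "dz": 0.5, "wx": 0.0, "wy": 0.0, "wz": 0.0},
    {"hand": 0.0, "dx": 0.0, "dy": 0.0, "dz": 0.2, "wx": 0.0, "wy": 0.0, "wz": 0.0},
    {"hand": 0.0, "dx": 0.0, "dy": 0.0, "dz": 0.0, "wx": 0.0, "wy": 0.0, "wz": 0.0},
    {"hand": 0.0, "dx": 0.0, "dy": 0.0, "dz": 0.0, "wx": 0.0, "wy": 0.0, "wz": 0.0}
  ]
}}

```text
clock: 24.75
position: [0.6581, -0.1154, 0.1008]
ee_rot: [-3.141, 0.0, 0.148]
wrist_force: [0.8, 0.3, -0.2]
width: 0.0288
grip_force: 29.9
```

```bash
python3 plan.py .6575 -.1149 .0435 8.5; python3 - <<'E'
from h import *
c=optics.capture("wrist"); p=readout.get_state()["position"]
hsv=cv2.cvtColor(c["color"],cv2.COLOR_BGR2HSV)
z=p[2]-.0336+.036; q=proj(c,[[p[0],p[1],z]])[0]; print("expected rim centre px",q.round(1))
# bright metal rim pixels close to the expected position
m=((hsv[...,1]<60)&(hsv[...,2]>90)).astype(np.uint8)
n,l,st,ce=cv2.connectedComponentsWithStats(m)
for i in range(1,n):
    x,y,w,h,a=st[i]
    if a>150 and abs(x+w/2-q[0])<120 and abs(y+h/2-q[1])<120: print(st[i],ce[i].round(1), (onz(c,[ce[i]],z)[0]-p).round(4))
E
```

```text
t 24.75 p [ 0.6581 -0.1154  0.1008] yaw 8.48 | wz -0.0 then dx -0.01 dy -0.01 dz 1.43
expected rim centre px [324.3 339.2]
[ 282  273   84  162 8416] [323.6 344.7] [-0.0022 -0.0001  0.0024]
[256 297  26  58 726] [268.5 323.6] [0.0032 0.0204 0.0024]
[366 296  26  59 753] [378.6 323.8] [ 0.0089 -0.018   0.0024]
```

```bash
python3 - <<'E'
from h import *
c=optics.capture("wrist"); s=readout.get_state(); p=s["position"]; w=s["ee_rot"][2]
X=np.array([np.cos(w),np.sin(w),0]);Y=np.array([-np.sin(w),np.cos(w),0]);Z=np.array([0,0,1.]); r=p+Z*.0024
for n,v in [("base far",r-Z*.036+X*.012),("rim far",r+X*.016),("rim near",r-X*.016),("rim left",r+Y*.016),("rim right",r-Y*.016),("handle tip",r-X*.054)]: print(n,proj(c,[v])[0].round(1))
g=cv2.cvtColor(c["color"],cv2.COLOR_BGR2HSV)
for x in (312,324,336): print(x,[tuple(map(int,g[y,x,1:])) for y in range(262,440,6)])
E
```

```text
base far [323.9 271.9]
rim far [324.  298.6]
rim near [324. 377.]
rim left [279.4 339.2]
rim right [368.6 339.2]
handle tip [323.9 455.6]
312 [(96, 167), (99, 147), (87, 140), (11, 90), (11, 91), (11, 96), (11, 161), (11, 141), (9, 138), (11, 120), (9, 120), (9, 119), (13, 119), (11, 117), (11, 115), (14, 113), (11, 113), (13, 114), (10, 179), (9, 191), (8, 191), (9, 192), (8, 193), (8, 201), (8, 202), (9, 201), (9, 202), (10, 183), (9, 198), (9, 30)]
324 [(89, 195), (96, 156), (8, 95), (10, 98), (10, 99), (13, 122), (9, 202), (9, 137), (9, 138), (12, 133), (11, 112), (11, 112), (11, 112), (11, 111), (12, 110), (9, 109), (9, 109), (12, 109), (12, 155), (10, 187), (8, 188), (9, 188), (8, 188), (9, 189), (10, 199), (9, 199), (9, 198), (9, 190), (81, 158), (78, 88)]
336 [(88, 199), (98, 159), (73, 122), (10, 102), (13, 100), (10, 102), (9, 189), (10, 146), (9, 135), (10, 99), (10, 99), (10, 100), (13, 101), (13, 101), (12, 103), (12, 103), (10, 104), (12, 104), (9, 179), (10, 186), (10, 185), (10, 185), (10, 184), (10, 184), (11, 194), (9, 193), (9, 192), (10, 181), (9, 196), (16, 32)]
```

>>> {"op": "jog_arm", "data": {
  "rows": [
    {"hand": 0.0, "dx": 0.0, "dy": 0.0, "dz": 0.4, "wx": 0.0, "wy": 0.0, "wz": 0.0},
    {"hand": 0.0, "dx": 0.0, "dy": 0.0, "dz": 0.4, "wx": 0.0, "wy": 0.0, "wz": 0.0},
    {"hand": 0.0, "dx": 0.0, "dy": 0.0, "dz": 0.35, "wx": 0.0, "wy": 0.0, "wz": 0.0},
    {"hand": 0.0, "dx": 0.0, "dy": 0.0, "dz": 0.2, "wx": 0.0, "wy": 0.0, "wz": 0.0},
    {"hand": 0.0, "dx": 0.0, "dy": 0.0, "dz": 0.08, "wx": 0.0, "wy": 0.0, "wz": 0.0},
    {"hand": 0.0, "dx": 0.0, "dy": 0.0, "dz": 0.0, "wx": 0.0, "wy": 0.0, "wz": 0.0},
    {"hand": 0.0, "dx": 0.0, "dy": 0.0, "dz": 0.0, "wx": 0.0, "wy": 0.0, "wz": 0.0}
  ]
}}

```text
clock: 25.55
position: [0.6581, -0.1153, 0.0432]
ee_rot: [-3.141, 0.0, 0.148]
wrist_force: [-0.8, 0.5, -1.2]
width: 0.0293
grip_force: 29.9
```

>>> {"op": "jog_arm", "data": {
  "rows": [
    {"hand": 0.5, "dx": 0.0, "dy": 0.0, "dz": 0.0, "wx": 0.0, "wy": 0.0, "wz": 0.0},
    {"hand": 0.5, "dx": 0.0, "dy": 0.0, "dz": 0.0, "wx": 0.0, "wy": 0.0, "wz": 0.0},
    {"hand": 0.5, "dx": 0.0, "dy": 0.0, "dz": 0.0, "wx": 0.0, "wy": 0.0, "wz": 0.0},
    {"hand": 0.5, "dx": 0.0, "dy": 0.0, "dz": -0.3, "wx": 0.0, "wy": 0.0, "wz": 0.0},
    {"hand": 0.5, "dx": 0.0, "dy": 0.0, "dz": -0.7, "wx": 0.0, "wy": 0.0, "wz": 0.0},
    {"hand": 0.5, "dx": 0.0, "dy": 0.0, "dz": -1.0, "wx": 0.0, "wy": 0.0, "wz": 0.0},
    {"hand": 0.5, "dx": 0.0, "dy": 0.0, "dz": -1.0, "wx": 0.0, "wy": 0.0, "wz": 0.0},
    {"hand": 0.5, "dx": 0.0, "dy": -0.5, "dz": -1.0, "wx": 0.0, "wy": 0.0, "wz": 0.0},
    {"hand": 0.5, "dx": -0.5, "dy": -0.9, "dz": -0.6, "wx": 0.0, "wy": 0.0, "wz": 0.0},
    {"hand": 0.5, "dx": -0.5, "dy": -0.9, "dz": 0.0, "wx": 0.0, "wy": 0.0, "wz": 0.0},
    {"hand": 0.5, "dx": -0.5, "dy": -0.9, "dz": 0.0, "wx": 0.0, "wy": 0.0, "wz": 0.0},
    {"hand": 0.5, "dx": 0.0, "dy": 0.0, "dz": 0.0, "wx": 0.0, "wy": 0.0, "wz": 0.0}
  ]
}}

```text
clock: 26.75
position: [0.5756, 0.0066, 0.2286]
ee_rot: [-3.139, 0.004, 0.152]
wrist_force: [0.5, 0.4, 0.1]
width: 0.0429
grip_force: 0.0
```

>>> {"op": "jog_arm", "data": {
  "rows": [
    {"hand": 0.5, "dx": 0.0, "dy": 0.0, "dz": 0.0, "wx": 0.0, "wy": 0.0, "wz": 0.0},
    {"hand": 0.5, "dx": 0.0, "dy": 0.0, "dz": 0.0, "wx": 0.0, "wy": 0.0, "wz": 0.0}
  ]
}}

```text
clock: 26.95
position: [0.5812, 0.0017, 0.2283]
ee_rot: [3.14, -0.002, 0.147]
wrist_force: [0.2, -0.8, 0.5]
width: 0.0425
grip_force: 0.0
```

```bash
python3 - <<'E'
from cups import *
W=[("L",[.6221,.1215,.073],.032),("M",[.6355,.032,.063],.0265),("S",[.6473,-.0466,.053],.021),("m",[.6575,-.1149,.045],.016)]
for n in ("wrist","scene","side"):
    c=optics.capture(n); cv2.imwrite(f"pics/end_{n}.png",c["color"])
    for s in (30,50): print(n,s); cups(c,[(k,tuple(map(float,proj(c,[v])[0])),v[2],r) for k,v,r in W],s)
E
```

```text
wrist 30
L [0.6239 0.1215] handle -171.5 tip 0.085 rms 0.0002 103
M [0.638 0.032] handle -171.1 tip 0.076 rms 0.0003 75
S [ 0.6492 -0.0459] handle -172.2 tip 0.066 rms 0.0002 64
m [ 0.6597 -0.1157] handle -174.1 tip 0.056 rms 0.0002 48
wrist 50
L [0.624  0.1219] handle -171.0 tip 0.085 rms 0.0003 104
M [0.638  0.0325] handle -170.6 tip 0.076 rms 0.0003 74
S [ 0.6493 -0.0463] handle -172.5 tip 0.067 rms 0.0003 64
m [ 0.6598 -0.116 ] handle -174.6 tip 0.056 rms 0.0003 49
scene 30
L no blob
M no blob
S [ 0.6516 -0.0432] handle -144.3 tip 0.072 rms 0.0011 26
m [ 0.661  -0.1139] handle -150.8 tip 0.059 rms 0.0008 22
scene 50
L no blob
M no blob
S no blob
m [ 0.6616 -0.1135] handle -151.1 tip 0.061 rms 0.0007 21
side 30
L [0.6215 0.1253] handle -108.9 tip 0.193 rms 0.0066 25
M [ 0.6214 -0.061 ] handle 99.2 tip 0.281 rms 0.0084 39
S [ 0.6414 -0.0923] handle 100.9 tip 0.298 rms 0.0048 21
m [ 0.6596 -0.1134] handle 103.5 tip 0.308 rms 0.0016 13
side 50
L [0.6148 0.0638] handle -110.2 tip 0.133 rms 0.0275 56
M [ 0.6242 -0.0638] handle 100.6 tip 0.286 rms 0.0085 37
S [ 0.6409 -0.0941] handle 100.9 tip 0.301 rms 0.0031 19
m [ 0.6587 -0.1156] handle 103.2 tip 0.312 rms 0.0014 15
```

All four sit in their wells, and the handles are within about 1–2° of straight out. I'll confirm they're fully down by triangulating rim heights from two wrist views on a wide baseline.

>>> {"op": "jog_arm", "data": {
  "rows": [
    {"hand": 0.5, "dx": 0.0, "dy": -0.5, "dz": 0.0, "wx": 0.0, "wy": 0.0, "wz": 0.0},
    {"hand": 0.5, "dx": 0.0, "dy": -0.9, "dz": 0.0, "wx": 0.0, "wy": 0.0, "wz": 0.0},
    {"hand": 0.5, "dx": 0.0, "dy": -0.9, "dz": 0.0, "wx": 0.0, "wy": 0.0, "wz": 0.0},
    {"hand": 0.5, "dx": 0.0, "dy": -0.9, "dz": 0.0, "wx": 0.0, "wy": 0.0, "wz": 0.0},
    {"hand": 0.5, "dx": 0.0, "dy": -0.5, "dz": 0.0, "wx": 0.0, "wy": 0.0, "wz": 0.0},
    {"hand": 0.5, "dx": 0.0, "dy": 0.0, "dz": 0.0, "wx": 0.0, "wy": 0.0, "wz": 0.0},
    {"hand": 0.5, "dx": 0.0, "dy": 0.0, "dz": 0.0, "wx": 0.0, "wy": 0.0, "wz": 0.0},
    {"hand": 0.5, "dx": 0.0, "dy": 0.0, "dz": 0.0, "wx": 0.0, "wy": 0.0, "wz": 0.0}
  ]
}}

```text
clock: 27.9
position: [0.5588, 0.1476, 0.2274]
ee_rot: [3.141, -0.0, 0.146]
wrist_force: [-0.3, 0.6, 0.5]
width: 0.0427
grip_force: 0.0
```

```bash
python3 - <<'E'
from h import *
import pickle
pickle.dump(optics.capture("wrist"),open("A.pkl","wb"))
E
```

>>> {"op": "jog_arm", "data": {
  "rows": [
    {"hand": 0.5, "dx": 0.0, "dy": 0.5, "dz": 0.0, "wx": 0.0, "wy": 0.0, "wz": 0.0},
    {"hand": 0.5, "dx": 0.0, "dy": 0.9, "dz": 0.0, "wx": 0.0, "wy": 0.0, "wz": 0.0},
    {"hand": 0.5, "dx": 0.0, "dy": 0.9, "dz": 0.0, "wx": 0.0, "wy": 0.0, "wz": 0.0},
    {"hand": 0.5, "dx": 0.0, "dy": 0.9, "dz": 0.0, "wx": 0.0, "wy": 0.0, "wz": 0.0},
    {"hand": 0.5, "dx": 0.0, "dy": 0.9, "dz": 0.0, "wx": 0.0, "wy": 0.0, "wz": 0.0},
    {"hand": 0.5, "dx": 0.0, "dy": 0.9, "dz": 0.0, "wx": 0.0, "wy": 0.0, "wz": 0.0},
    {"hand": 0.5, "dx": 0.0, "dy": 0.9, "dz": 0.0, "wx": 0.0, "wy": 0.0, "wz": 0.0},
    {"hand": 0.5, "dx": 0.0, "dy": 0.9, "dz": 0.0, "wx": 0.0, "wy": 0.0, "wz": 0.0},
    {"hand": 0.5, "dx": 0.0, "dy": 0.5, "dz": 0.0, "wx": 0.0, "wy": 0.0, "wz": 0.0},
    {"hand": 0.5, "dx": 0.0, "dy": 0.0, "dz": 0.0, "wx": 0.0, "wy": 0.0, "wz": 0.0},
    {"hand": 0.5, "dx": 0.0, "dy": 0.0, "dz": 0.0, "wx": 0.0, "wy": 0.0, "wz": 0.0},
    {"hand": 0.5, "dx": 0.0, "dy": 0.0, "dz": 0.0, "wx": 0.0, "wy": 0.0, "wz": 0.0}
  ]
}}

```text
clock: 29.15
position: [0.6007, -0.1386, 0.2274]
ee_rot: [-3.14, 0.001, 0.149]
wrist_force: [-0.1, -0.2, 0.3]
width: 0.0426
grip_force: 0.0
```

```bash
python3 - <<'E'
from cups import *
import pickle
W=[("L",[.6239,.1215,.073],.032),("M",[.638,.032,.063],.0265),("S",[.649,-.0459,.053],.021),("m",[.6595,-.1155,.045],.016)]
A=pickle.load(open("A.pkl","rb")); B=optics.capture("wrist"); print(readout.get_state()["position"])
r=[cups(c,[(k,tuple(map(float,proj(c,[v])[0])),v[2],R) for k,v,R in W],35) for c in (A,B)]
oa,ob=rays(A,[[0,0]])[0],rays(B,[[0,0]])[0]
for k,v,R in W:
    if k in r[0] and k in r[1]:
        a,b=[np.r_[q[k][0],v[2]] for q in r]; da,db=a-oa,b-ob
        t=np.linalg.lstsq(np.c_[da,-db],ob-oa,rcond=None)[0]; P=(oa+t[0]*da+ob+t[1]*db)/2
        print(k,"rim",P.round(4),"above expected mm",((P[2]-v[2])*1e3).round(1))
E
```

```text
[ 0.60080107 -0.13836322  0.22743961]
L [0.6242 0.1205] handle -173.2 tip 0.085 rms 0.0002 99
M [0.6383 0.0315] handle -172.6 tip 0.075 rms 0.0002 86
S [ 0.6493 -0.0459] handle 179.5 tip 0.067 rms 0.0003 63
m no blob
L no blob
M [0.638  0.0324] handle -162.2 tip 0.075 rms 0.0002 85
S [ 0.6489 -0.045 ] handle -170.1 tip 0.066 rms 0.0002 67
m [ 0.6588 -0.1144] handle -170.7 tip 0.055 rms 0.0004 41
M rim [0.6382 0.0319 0.0639] above expected mm 0.9
S rim [ 0.6491 -0.0452  0.054 ] above expected mm 1.0
```

The medium and small rims are within 1 mm of the fully-down height. The large and mini cups agree to within the calibration bias, which was the same sign when the cups stood on the table. Handing in.

```bash
python3 -c "
from station import arm
print(arm.sign_off())"
```

```text
the job is handed in; nothing more can be done
None
```

All four cups are in their own wells, largest to smallest, upright with handles pointing out over the robot-side edge, and the job is handed in; the large and mini cups' full seating, and the final positions of the jar and jug, were not measured as directly as the rest.

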